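# Stow the loaded hold-down bars in the print-studio rack

## Robot

A 7-joint arm with a two-finger parallel gripper is mounted at the origin on the work surface. World frame = base frame: x ahead of the robot, y to its left, z up, the work surface at z = 0. Lengths are in m, angles in rad, forces in N, time in s.
With the tool pointing down it reaches from about 0.4 to 0.875 m from the base axis. Payload 19.3 kg.
Tool frame: the origin (TCP) lies midway between the tips of the shut fingers; the grasp point (between the pads) lies 19 mm behind it; z points along the fingers, y is the line along which they close (so a half turn about z gives the same grasp; the last joint's range is limited). The gripper opens to 85 mm and grips with 20 to 120 N. Pads are 22 mm wide; open, the fingers measure 114 mm over their backs; the gripper's body (76 mm by 85 mm) begins 54 mm behind the grasp point. The pads swing forward as they close: fully open they stand 13 mm farther back than shut.
Start: joints at [1.18, 0.521, -0.036, 1.599, 0.021, 1.021, -0.113], TCP at [0.197, -0.593, 0.231] pointing down, gripper open.
Joint ranges: [-2.91, 2.91], [-0.3, 2.13], [-1.5, 1.42], [0.17, 2.43], [-1.26, 4.41], [0.16, 1.93], [-2.52, 2.52]. Speed limits (rad/s): [1.89, 1.89, 2.39, 2.39, 3.01, 3.01, 3.01].

## Interface

Orientations are given as [roll, pitch, yaw] about the fixed x, y, z axes, in that order (R = Rz(yaw) Ry(pitch) Rx(roll)).
In Python, from workcell import bot gives the robot as it stands.
- The arm moves only by the shell command python3 nudge.py 'ROWS' [FORCE]. ROWS is a JSON list of rows, 1 to 5 of them, each of 7 numbers: the finger opening in m, then dx, dy, dz in m, then a rotation vector rx, ry, rz in rad; each row is the pose to reach, as a shift and turn from the pose commanded when the command began, along the tool's axes at that moment; what a row does not reach only later rows make up. A row lasts 1/8 s, in which the tool goes at most 0.0625 m and 0.188 rad, less where a joint would pass 70% of its speed; a pose out of reach is approached as far as the arm can. The fingers move at their own pace and stop on an object; FORCE is the grip in N (left out, the last holds). Time passes only in rows, so rows that do not move let the fingers close. It prints the time, the measured TCP pose, the force, the opening and the grip force at its end.
- bot.observe(): the state, without advancing time (a new reading comes with each control period).
- bot.grab_frame(name): name is "scene" or "top" or "wrist"; returns the picture (384x512x3 uint8, blue, green, red); there is no depth.
- bot.calibration(name): a dict with "vfov" (degrees; the focal length in pixels is half the picture's height over the tangent of half this angle, whatever the lens; pixels are square), "cx", "cy" (the principal point, pixels), "eye" and "attitude" of the camera in the world. Camera axes: x right, y down, z forward; pixel columns grow to the right and rows downward; lengths in m; the calibration is good to about 2 mm. A picture is of the moment at which its call begins: read the wrist's pose just before it. calibration takes no time and is no camera call; for the wrist camera it gives the pose at the moment of the call.
- bot.job_done(): hands the job in; it is judged then, once.
The state is a dict: "clock": time; "qpos": joint angles; "qd": joint speeds; "joint_efforts": joint torques, N m; "position": TCP position; "tool_rot": TCP orientation; "force": force on the tool from outside, world axes, zero at the start; "moment": the same for the moment, N m; "grip_width": finger opening in m; "finger_force": force on a finger pad.
Only numpy, scipy, OpenCV 4.12 (cv2) and the standard library are available. Lean on these libraries where they do the work, as an engineer would, in place of code of your own. Each camera call takes 0.05 s, during which the arm holds its last target. There are 200 camera calls.

## Task

Put the blue hold-down bars away in the sloping rack: first draw the orange-headed transport pin out of its bore and hang it by its head in the yellow side notch, then slide the keeper fully open. Lay every bar in a slot of its own with its heavy end (find it by lifting) at the low end of the slope, lying flat on the bed and down close to the foot board; when all are in, slide the keeper fully shut over them. Leave the rest of the bench as it is.

Things in the scene. Friction and masses are not known exactly. Their poses are not given: they have to be found in the camera images.
- bar1: blue square bar, 150 mm long (own x), 30 x 30 mm section, black rubber cap on each end, 0.33 to 0.53 kg; origin at its middle (axis 15 mm up when lying). A lead slug hides inside one end: centre of mass about 35 mm from the middle that way. Nothing shows which end, and the sense of x does not tell it (differs from bar to bar): feel it by lifting. May be absent.
- bar2: blue square bar, 150 mm long (own x), 30 x 30 mm section, black rubber cap on each end, 0.33 to 0.53 kg; origin at its middle (axis 15 mm up when lying). A lead slug hides inside one end: centre of mass about 35 mm from the middle that way. Nothing shows which end, and the sense of x does not tell it (differs from bar to bar): feel it by lifting. May be absent.
- bar3: blue square bar, 150 mm long (own x), 30 x 30 mm section, black rubber cap on each end, 0.33 to 0.53 kg; origin at its middle (axis 15 mm up when lying). A lead slug hides inside one end: centre of mass about 35 mm from the middle that way. Nothing shows which end, and the sense of x does not tell it (differs from bar to bar): feel it by lifting. May be absent.
- bar4: blue square bar, 150 mm long (own x), 30 x 30 mm section, black rubber cap on each end, 0.33 to 0.53 kg; origin at its middle (axis 15 mm up when lying). A lead slug hides inside one end: centre of mass about 35 mm from the middle that way. Nothing shows which end, and the sense of x does not tell it (differs from bar to bar): feel it by lifting. May be absent.
- pin: transport pin, 60 g: orange round head 26 mm across and 26 mm tall, steel shank 10 mm across and 45 mm long. Origin at the centre of the head's underside, z up through the head, shank along -z. Starts upright: shank through the keeper's lug and 36 mm deep in the bore post (2 mm loose, draws straight up), head resting on the lug 110 mm above the bench.
- rack: plywood rack fixed to the bench, 190 (x) by 280 mm (y), high side to +x, low side to -x, up to 190 mm high at the keeper's handle. Origin on the bench under its middle, z up. Beside it on +y: the bore post (36 x 36 mm, top at z = 101 mm) at x = 52, y = 165 mm, and the yellow notch bracket at y = 165 mm.
- notch (a point): middle of the side notch, at the yellow bracket's top face, 80 mm above the bench: level slot 14 mm wide between two prongs 8 mm thick, from its open end 22 mm to -x to its closed end 18 mm to +x; free below. The pin hangs with its shank in the slot, head on the top face; lower it in from above or slide it in from the open end. Axes as the rack's.
- bed: the sloping bed (30 degrees): origin on its surface at mid-width, at the inner face of the foot board (25 mm high). x up the slope, y across the rack, z square off the bed. Slots at y = -96, -32, 32, 96 mm, 42 mm wide, between teeth 22 mm wide, 20 mm high, standing only at x = 8 to 38 and 112 to 142 mm; between those the bed is clear for the fingers.
- slot1 (a point): middle of slot 1 of the rack: where the middle of a seated bar's axis should lie, 82 mm from the foot board (7 mm clear of it; touching it is fine too); x points up the slope (30 degrees above level), y along the rack's width, z square off the sloping bed, whose surface is 15 mm below this point
- slot2 (a point): middle of slot 2 of the rack: where the middle of a seated bar's axis should lie, 82 mm from the foot board (7 mm clear of it; touching it is fine too); x points up the slope (30 degrees above level), y along the rack's width, z square off the sloping bed, whose surface is 15 mm below this point
- slot3 (a point): middle of slot 3 of the rack: where the middle of a seated bar's axis should lie, 82 mm from the foot board (7 mm clear of it; touching it is fine too); x points up the slope (30 degrees above level), y along the rack's width, z square off the sloping bed, whose surface is 15 mm below this point
- slot4 (a point): middle of slot 4 of the rack: where the middle of a seated bar's axis should lie, 82 mm from the foot board (7 mm clear of it; touching it is fine too); x points up the slope (30 degrees above level), y along the rack's width, z square off the sloping bed, whose surface is 15 mm below this point
- keeper (a joint): aluminium keeper strip across the rack's high end, sliding along rack y. 0 = shut (start): four tabs 20 mm wide, underside 36 mm off the bed, reach over the slots at bed x = 113 to 169 mm, the strip stands beyond at x = 166 to 180 mm. 0.032 = fully open (moved to +y): tabs over the teeth, slots free. Friction about 2.5 N, stays where left. The pin blocks it while in the bore.
- keeper_grip (a point): grip point of the keeper's red handle (16 mm along rack y, 22 mm along the slope, standing 40 mm square off the strip): 16 mm below the handle's top, 24 mm off the strip, 68 mm off the bed plane at bed x = 173 mm; moves with the keeper. Axes as the rack's (not tilted).
- bottle: bystander: small amber glass bottle, 52 mm across, 95 mm tall, origin under its middle
- jar: bystander: white screw jar, 62 mm across, 75 mm tall, origin under its middle
- brush: bystander: brush with green handle lying on the bench, about 20 mm high, origin under its middle, handle to its -x
- timer: bystander: white timer 60 x 75 x 18 mm, origin under its middle
- brayer: bystander: hand roller with a black roller 90 mm wide and 32 mm across, wooden handle to its -x; origin under the roller
- plate: bystander: copper plate with black ground, 120 x 150 x 3 mm, origin under its middle
- dryer: bystander: white hair dryer lying on its side, about 150 x 180 x 68 mm, origin under its barrel

How it is judged:
By the outcome, as a careful person would: the job done as asked, in the order asked, and still so for the second after the job is handed in, with the robot touching nothing.
Of bar1, bar2, bar3, bar4 only 3 to 4 are there at a start; the rules pass over those that are not, and their reading is None.
At some moment in a run one of bar1, bar2, bar3, bar4 may be knocked a few centimetres aside while the robot is not near it.
It also fails if it takes over 210 s, if anything falls off the work surface, if the arm or the gripper's body presses on something with over 40 N, if the wrist force passes 120 N, or if a joint passes its speed limit or range.

## Working session

There is one attempt and no reset: what is moved stays moved. The work goes in short steps, Python scripts to look and compute and a shell command to move; the robot and the scene stay as the last step left them, time stands still between calls to the robot, and variables do not carry over. Pictures are saved under pics/ and viewed, at most 14 in all, crops included, and the job is handed in when it is done.

```bash
ls; mkdir -p pics; python3 - <<'E'
from workcell import bot
import cv2,numpy as np
np.set_printoptions(precision=4,suppress=True)
s=bot.observe();print(s)
for n in("scene","top","wrist"):
    print(n,bot.calibration(n)); 
    if n!="wrist": 
        im=bot.grab_frame(n);cv2.imwrite(f"pics/{n}0.png",im)
        cv2.imwrite(f"pics/{n}0b.png",cv2.resize(im,(800,600),interpolation=cv2.INTER_CUBIC))
E
```

```text
nudge.py
pics
workcell.py
{'clock': 0.0, 'qpos': array([ 1.1798,  0.522 , -0.0363,  1.6   ,  0.0212,  1.0211, -0.1128]), 'qd': array([-0.0005, -0.    , -0.0016,  0.0001, -0.0005,  0.0022,  0.0006]), 'joint_efforts': array([  0.0004, -92.7121,   1.9805, -36.994 ,   0.018 ,   0.0082,
        -0.    ]), 'position': array([ 0.1969, -0.5928,  0.2307]), 'tool_rot': array([-3.1404,  0.0001,  0.3207]), 'force': array([0.7072, 0.2826, 0.5197]), 'moment': array([-0.0455, -0.0138, -0.0683]), 'finger_force': 0.0, 'grip_width': 0.08552014620187474}
scene {'vfov': 52.15622164419216, 'cx': 251.5547458648058, 'cy': 191.22488399753598, 'eye': array([ 1.2632, -0.4154,  0.794 ]), 'attitude': array([-2.2108,  0.0144,  0.9979])}
top {'vfov': 55.59479261522383, 'cx': 254.0251985008064, 'cy': 198.0625304651939, 'eye': array([0.3202, 0.0622, 1.4333]), 'attitude': array([-2.9791,  0.0105, -1.571 ])}
wrist {'vfov': 70.79512756718505, 'cx': 251.88070842694125, 'cy': 186.6374021606271, 'eye': array([ 0.259 , -0.5724,  0.3732]), 'attitude': array([ 2.8771,  0.0006, -1.2494])}
```

View pics/scene0b.png

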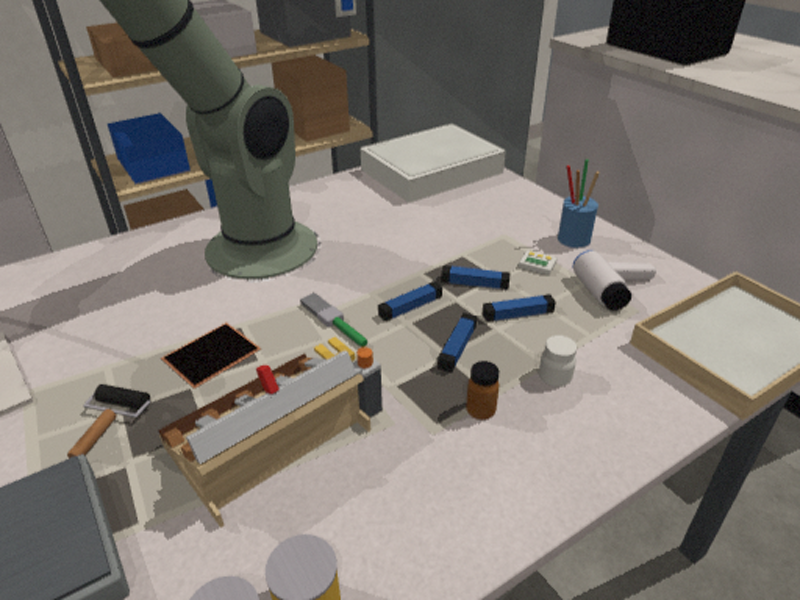

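View pics/top0b.png

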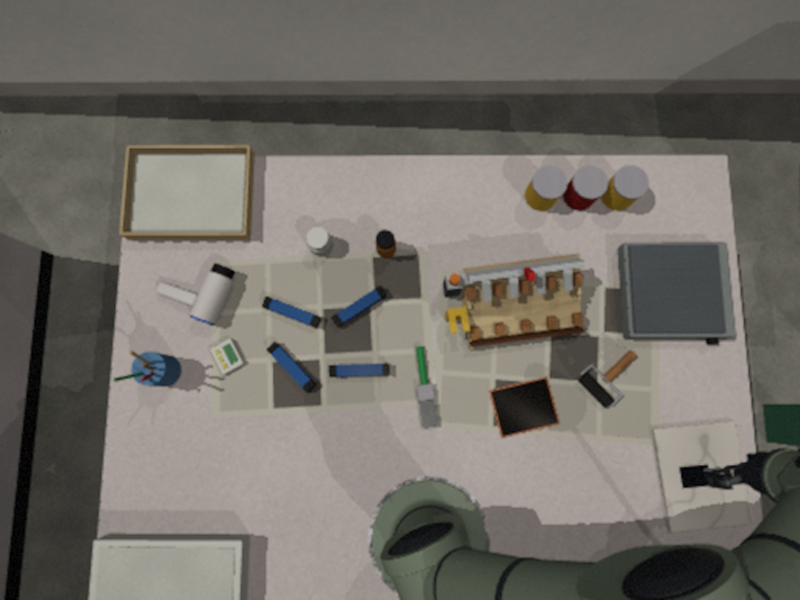

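The scene view shows four bars, the rack and the pin in its post at the rack's +y end. In the top view (800x600 px) the bars are near (360,307), (291,311), (359,370) and (293,367). The pin head is near (455,280), the notch (458,319) and the red handle (531,274).

```bash
cat > h.py <<'E'
import numpy as np, cv2
from scipy.spatial.transform import Rotation as R
from workcell import bot
np.set_printoptions(precision=4,suppress=True)
def cam(n,shape=(384,512)):
    c=bot.calibration(n);f=shape[0]/2/np.tan(np.radians(c["vfov"])/2)
    return dict(f=f,cx=c["cx"],cy=c["cy"],eye=np.array(c["eye"]),R=R.from_euler("xyz",c["attitude"]).as_matrix())
def back(c,uv,z):
    uv=np.atleast_2d(uv).astype(float)
    d=np.c_[(uv[:,0]-c["cx"])/c["f"],(uv[:,1]-c["cy"])/c["f"],np.ones(len(uv))]@c["R"].T
    z=np.broadcast_to(z,len(uv))
    return c["eye"]+d*((z-c["eye"][2])/d[:,2])[:,None]
def proj(c,P):
    p=(np.atleast_2d(P)-c["eye"])@c["R"]
    return p[:,:2]/p[:,2:]*c["f"]+[c["cx"],c["cy"]]
def tool(rpy): return R.from_euler("xyz",rpy)
def plan(poses,start=None):
    """poses: list of (pos,Rotation); prints shift/turn of each relative to previous"""
    if start is None:
        s=bot.observe();start=(s["position"],tool(s["tool_rot"]))
    p,r=start
    for q,t in poses:
        d=r.inv().apply(np.array(q)-p);w=(r.inv()*t).as_rotvec()
        print("d",d.round(4),"w",w.round(4),"rows %.1f"%max(np.linalg.norm(d)/.0625,np.linalg.norm(w)/.188));p,r=np.array(q),t
def down(yaw): return R.from_euler("xyz",[np.pi,0,yaw])
def snap(n,name,box=None,scale=None):
    c=cam(n);im=bot.grab_frame(n);cv2.imwrite(f"pics/{name}_raw.png",im)
    if box: im=im[box[1]:box[3],box[0]:box[2]]
    h,w=im.shape[:2];k=min(800/w,600/h);cv2.imwrite(f"pics/{name}.png",cv2.resize(im,None,fx=k,fy=k,interpolation=cv2.INTER_CUBIC));np.save(f"pics/{name}.npy",c,allow_pickle=True);print("scale",k)
    return im,c
def bars(im,c,z=.03):
    hsv=cv2.cvtColor(im,cv2.COLOR_BGR2HSV);m=cv2.inRange(hsv,(100,120,40),(125,255,255))
    for k in cv2.findContours(m,cv2.RETR_EXTERNAL,cv2.CHAIN_APPROX_NONE)[0]:
        if cv2.contourArea(k)<60: continue
        P=back(c,k[:,0,:],z)[:,:2].astype(np.float32)
        (x,y),(w,h),a=cv2.minAreaRect(P)
        if w<h: a+=90;w,h=h,w
        print("blue x %.4f y %.4f len %.3f wid %.3f yaw %.3f"%(x,y,w,h,np.radians((a+90)%180-90)))
E
python3 - <<'E'
from h import *
c=cam("top");im=cv2.imread("pics/top0.png");bars(im,c)
k=1.5625
print("pinhead top",back(c,np.array([455,280])/k,.136),"notch",back(c,np.array([458,322])/k,.08),"handle",back(c,np.array([531,274])/k,.19))
print("rack low corners",back(c,np.array([[470,346],[586,330]])/k,.06))
cs=cam("scene");print("pin scene",back(cs,np.array([365,352])/k,.136),"handle",back(cs,np.array([262,370])/k,.185))
print("base?",back(c,np.array([428,545])/k,0))
E
```

```text
blue x 0.4006 y 0.1729 len 0.108 wid 0.024 yaw -1.533
blue x 0.3946 y 0.6463 len 0.074 wid 0.058 yaw -0.479
blue x 0.4105 y 0.3397 len 0.116 wid 0.029 yaw 0.757
blue x 0.5473 y 0.3447 len 0.116 wid 0.027 yaw 1.198
blue x 0.5602 y 0.1723 len 0.116 wid 0.030 yaw -0.991
pinhead top [[ 0.6022 -0.0595  0.136 ]] notch [[ 0.5113 -0.0702  0.08  ]] handle [[ 0.6037 -0.2241  0.19  ]]
rack low corners [[ 0.4556 -0.1001  0.06  ]
 [ 0.4941 -0.3816  0.06  ]]
pin scene [[ 0.6108 -0.0596  0.136 ]] handle [[ 0.6102 -0.23    0.185 ]]
base? [[-0.0151  0.003   0.    ]]
```

```bash
python3 - <<'E'
from h import *
plan([((.60,-.19,.38),down(.136))])
E
```

```text
d [ 0.5095 -0.2554 -0.149 ] w [-0.001   0.0001  0.1848] rows 9.4
```

```bash
python3 nudge.py '[[0.085,0.05,-0.02,-0.05,0,0,0],[0.085,0.1,-0.05,-0.08,0,0,0],[0.085,0.15,-0.075,-0.1,0,0,0.05],[0.085,0.2,-0.1,-0.12,0,0,0.08],[0.085,0.25,-0.125,-0.149,0,0,0.1]]'
python3 nudge.py '[[0.085,0.05,-0.025,0,0,0,0.02],[0.085,0.1,-0.05,0,0,0,0.04],[0.085,0.15,-0.075,0,0,0,0.06],[0.085,0.2,-0.1,0,0,0,0.085],[0.085,0.2595,-0.13,0,0,0,0.085]]'
python3 nudge.py '[[0.085,0,0,0,0,0,0],[0.085,0,0,0,0,0,0],[0.085,0,0,0,0,0,0]]'
python3 - <<'E'
from h import *
print(bot.observe()["qpos"],bot.observe()["position"],bot.observe()["tool_rot"])
snap("wrist","w1")
E
```

```text
clock: 0.72
position: [0.3911, -0.3986, 0.3773]
tool_rot: [-3.141, 0.001, 0.22]
force: [0.0, 0.1, 0.2]
grip_width: 0.0849
finger_force: 0.0
clock: 1.35
position: [0.6126, -0.2186, 0.3767]
tool_rot: [3.141, 0.0, 0.134]
force: [0.3, -0.8, -0.2]
grip_width: 0.0852
finger_force: 0.0
clock: 1.72
position: [0.6108, -0.2206, 0.377]
tool_rot: [3.141, 0.0, 0.134]
force: [0.1, 0.1, -0.9]
grip_width: 0.0853
finger_force: 0.0
[ 0.3664  0.4655 -0.1766  1.3176  0.0812  1.3655 -1.2452] [ 0.6108 -0.2206  0.377 ] [3.1411 0.0003 0.134 ]
scale 1.5625
```

View pics/w1.png

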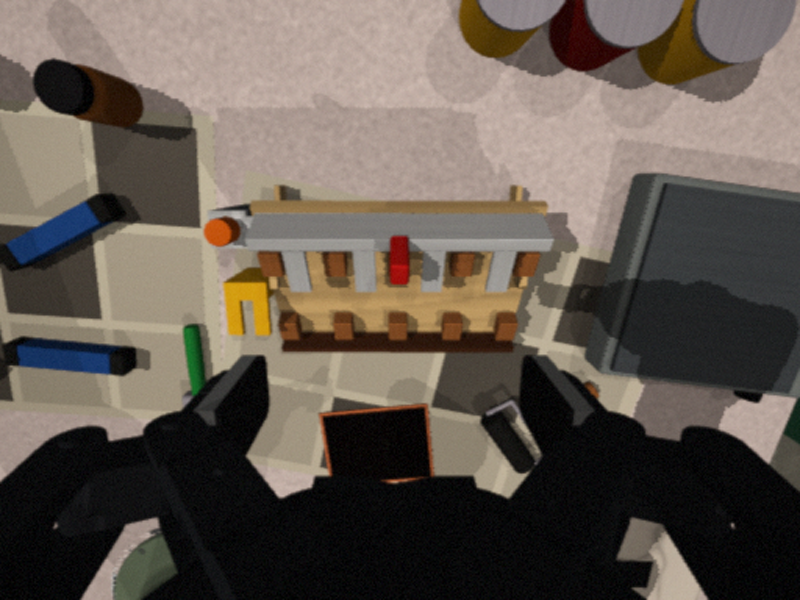

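The wrist view shows the rack square on: pin head at (221,230), yellow notch open toward the robot at about (249,310), handle top at (400,242), and tooth rows at y≈263 and y≈325. I'll enlarge it to read the corners.

```bash
python3 - <<'E'
import cv2
im=cv2.imread("pics/w1_raw.png")[120:232,125:365]
im=cv2.resize(im,None,fx=3.33,fy=3.33,interpolation=cv2.INTER_CUBIC);print(im.shape)
for i in range(0,800,100): cv2.line(im,(i,0),(i,6),(255,0,255),1)
cv2.imwrite("pics/w1c.png",im)
E
```

```text
(373, 799, 3)
```

View pics/w1c.png

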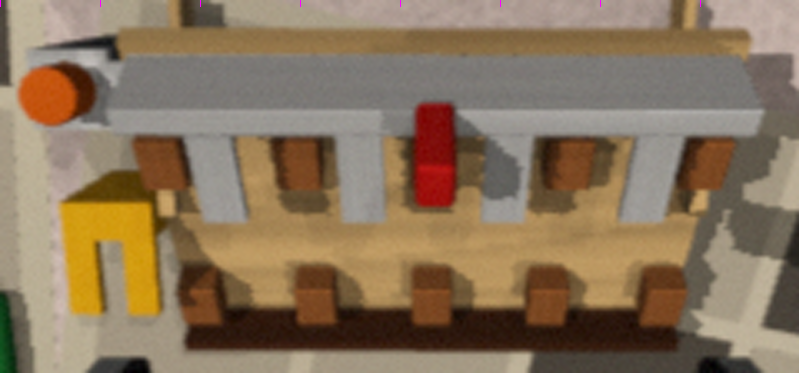

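```bash
cat > fit.py <<'E'
from h import *
from scipy.optimize import least_squares
c=np.load("pics/w1.npy",allow_pickle=True).item()
def px(u,v): return [125+(u+.5)/3.33-.5,120+(v+.5)/3.33-.5]
obs=[];
# kind, local coords, pixel
def T(x,y,z,u,v): obs.append(("b",(x,y,z),px(u,v)))
for y0,a,b in((.128,185,222),(.064,299,335),(0,414,452),(-.064,530,567),(-.128,645,685)):
    T(.038,y0+.011,.02,a,298);T(.038,y0-.011,.02,b,298)
    T(.008,y0,.02,(a+b)/2,325)
T(.112,.139,.02,147,190);T(.112,.117,.02,188,190);T(.112,-.117,.02,683,190);T(.112,-.139,.02,725,190)
for u,s in((414,1),(455,-1)):
    obs.append(("h",(.184,s*.008,.084),px(u,160)));obs.append(("h",(.162,s*.008,.084),px(u,205)))
obs.append(("r",(.052,.165,.136),px(50,93)))
obs.append(("n",(-.022,.007,0),px(102,312)));obs.append(("n",(-.022,-.007,0),px(130,312)));obs.append(("n",(.018,0,0),px(112,242)))
c30,s30=np.cos(np.pi/6),.5
def local(p,k,L):
    x,y,yaw,bx,bz,hy,nx=p
    if k in"bh":
        l=np.array(L)+[0,hy if k=="h" else 0,0];return np.array([bx+l[0]*c30-l[2]*s30,l[1],bz+l[0]*s30+l[2]*c30])
    if k=="n": return np.array(L)+[nx,.165,.08]
    return np.array(L)
def world(p,P):
    w=R.from_euler("z",p[2]).apply(P);return w+[p[0],p[1],0]
def res(p): return np.concatenate([proj(c,world(p,local(p,k,L)))[0]-q for k,L,q in obs])
if __name__=="__main__":
    s=least_squares(res,[.577,-.23,.134,-.08,.03,0,-.03],loss="soft_l1");p=s.x
    print("x y yaw bedx bedz handley notchx",p);print(res(p).reshape(-1,2).round(1).tolist())
    np.save("rack.npy",p)
    print("pin",world(p,local(p,"r",(.052,.165,.136))),"notch",world(p,local(p,"n",(0,0,0))),"grip",world(p,local(p,"h",(.173,0,.068))))
E
python3 fit.py
```

```text
x y yaw bedx bedz handley notchx [ 0.5784 -0.2312  0.1324 -0.0861  0.0259  0.0016 -0.0469]
[[-3.0, -2.0], [-1.8, -2.0], [0.5, 0.4], [-1.4, -1.9], [0.1, -1.9], [0.7, 0.4], [-0.2, -1.8], [0.7, -1.8], [0.1, 0.5], [0.7, -1.8], [1.9, -1.8], [-0.4, 0.6], [1.9, -1.7], [2.2, -1.7], [-1.1, 0.6], [-0.5, 0.3], [1.0, 0.3], [-1.1, 0.6], [0.1, 0.6], [-0.2, 2.3], [-0.1, 1.5], [0.4, 2.4], [-0.1, 1.5], [-0.4, 0.0], [0.4, 0.3], [0.1, 0.4], [-0.6, -0.8]]
pin [ 0.6081 -0.0608  0.136 ] notch [ 0.5101 -0.0739  0.08  ] grip [ 0.6076 -0.2257  0.1713]
```

```bash
cat > ov.py <<'E'
from fit import *
def overlay(p,name,c,box,k,out,op=0.0):
    im=cv2.imread(f"pics/{name}_raw.png")[box[1]:box[3],box[0]:box[2]];im=cv2.resize(im,None,fx=k,fy=k,interpolation=cv2.INTER_CUBIC)
    def poly(kind,pts,col):
        q=np.array([proj(c,world(p,local(p,kind,l)))[0] for l in pts]);q=((q+.5-[box[0],box[1]])*k-.5)
        cv2.polylines(im,[np.round(q*16).astype(int)],True,col,1,cv2.LINE_AA,4)
    for x0,x1 in((.008,.038),(.112,.142)):
        for y in(.128,.064,0,-.064,-.128):
            poly("b",[(x0,y-.011,.02),(x1,y-.011,.02),(x1,y+.011,.02),(x0,y+.011,.02)],(0,255,0))
            poly("b",[(x1,y-.011,0),(x1,y-.011,.02),(x1,y+.011,.02),(x1,y+.011,0)],(255,255,0))
    for y in(.096,.032,-.032,-.096): poly("b",[(.113,y+op-.01,.036),(.169,y+op-.01,.036),(.169,y+op+.01,.036),(.113,y+op+.01,.036)],(255,0,255))
    poly("h",[(.162,-.008+op,.084),(.184,-.008+op,.084),(.184,.008+op,.084),(.162,.008+op,.084)],(255,255,255))
    poly("b",[(0,-.14,.025),(0,.14,.025)],(0,0,255));poly("b",[(0,-.14,.0),(0,.14,.0)],(0,255,255))
    poly("n",[(-.022,.007,0),(.018,.007,0),(.018,-.007,0),(-.022,-.007,0)],(255,0,0))
    t=np.linspace(0,6.28,24);poly("r",[(.052+.013*np.cos(a),.165+.013*np.sin(a),.136) for a in t],(255,255,0))
    cv2.imwrite(f"pics/{out}.png",im)
if __name__=="__main__": overlay(np.load("rack.npy"),"w1",c,(125,120,365,232),3.33,"w1o")
E
python3 ov.py
```

```text
(no output)
```

View pics/w1o.png

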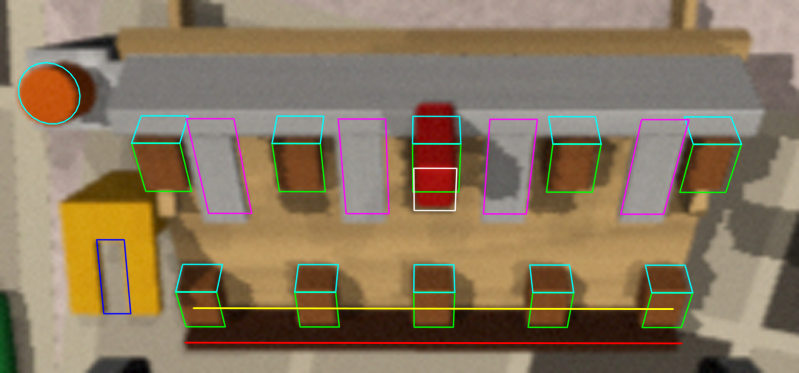

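The overlay fits within a few mm; bed height 25.9 mm agrees with the stated 190 mm overall height. Next is the pin.

```bash
python3 - <<'E'
from fit import *
p=np.load("rack.npy");t=down(1.703)
P=world(p,np.array([.052,.165,0]));N=world(p,np.array([p[6],.165,0]))
z=lambda q,h:(q+[0,0,h])
plan([(z(P,.19),t),(z(P,.113),t),(z(P,.173),t),(z(N,.173),t),(z(N,.083),t)])
E
```

```text
d [ 0.0186 -0.1588  0.1871] w [ 0.0004  0.0003 -1.569 ] rows 8.3
d [ 0.    -0.     0.077] w [0. 0. 0.] rows 1.2
d [ 0.    0.   -0.06] w [0. 0. 0.] rows 1.0
d [-0.     -0.0989 -0.    ] w [0. 0. 0.] rows 1.6
d [ 0.   -0.    0.09] w [0. 0. 0.] rows 1.4
```

```bash
python3 nudge.py '[[0.085,0.006,-0.05,0,0,0,-0.18],[0.085,0.012,-0.1,0,0,0,-0.36],[0.085,0.0186,-0.1588,0,0,0,-0.54],[0.085,0.0186,-0.1588,0,0,0,-0.72],[0.085,0.0186,-0.1588,0,0,0,-0.9]]'
python3 nudge.py '[[0.07,0,0,0.04,0,0,-0.17],[0.07,0,0,0.08,0,0,-0.34],[0.07,0,0,0.12,0,0,-0.51],[0.07,0,0,0.16,0,0,-0.669],[0.07,0,0,0.1871,0,0,-0.669]]'
python3 nudge.py '[[0.07,0,0,0,0,0,0],[0.07,0,0,0,0,0,0]]'
python3 - <<'E'
from fit import *
o=bot.observe();p=np.load("rack.npy");print(o["position"],world(p,np.array([.052,.165,0])),o["tool_rot"])
snap("wrist","w2")
E
```

```text
clock: 2.4
position: [0.6082, -0.0598, 0.3773]
tool_rot: [3.141, 0.0, 1.042]
force: [0.7, -0.8, -0.3]
grip_width: 0.0851
finger_force: 0.0
clock: 3.02
position: [0.6078, -0.0608, 0.1883]
tool_rot: [-3.141, -0.0, 1.706]
force: [1.1, -0.3, 0.0]
grip_width: 0.07
finger_force: 0.0
clock: 3.28
position: [0.609, -0.0599, 0.1912]
tool_rot: [3.14, 0.0, 1.704]
force: [0.9, 0.1, 1.0]
grip_width: 0.0701
finger_force: 0.0
[ 0.609  -0.0599  0.1912] [ 0.6081 -0.0608  0.    ] [3.1401 0.0005 1.7039]
scale 1.5625
```

View pics/w2.png

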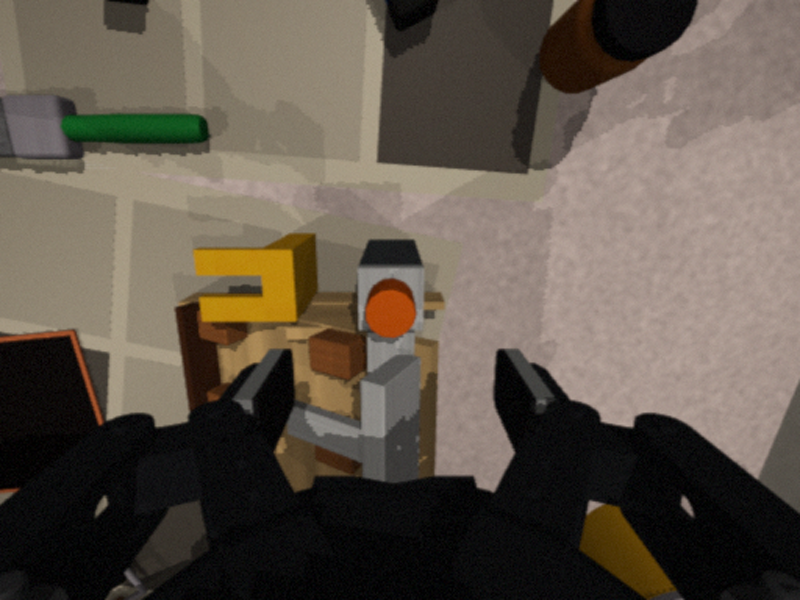

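The pin head top is at (391,306), between the fingers. The slot runs from open end x≈198 to closed end x≈263, between y≈275 and y≈294.

```bash
python3 - <<'E'
from fit import *
c=np.load("pics/w2.npy",allow_pickle=True).item();p=np.load("rack.npy");k=1.5625
f=lambda u,v,z:back(c,np.array([u+.5,v+.5])/k-.5,z)[0]
inv=lambda w:R.from_euler("z",-p[2]).apply(w-[p[0],p[1],0])
print("head",f(391,308,.136),inv(f(391,308,.136)))
for q in((198,275),(200,297),(263,276),(263,294)): print("notch",inv(f(*q,.08)))
print(proj(c,bot.observe()["position"])*k)
E
```

```text
head [ 0.6066 -0.0562  0.136 ] [0.0511 0.1698 0.136 ]
notch [-0.068   0.1734  0.08  ]
notch [-0.0684  0.1594  0.08  ]
notch [-0.028   0.1729  0.08  ]
notch [-0.0289  0.1613  0.08  ]
[[395.5859 363.2705]]
```

```bash
python3 nudge.py '[[0.06,0.002,0,0.04,0,0,0],[0.06,0.002,0,0.077,0,0,0],[0.06,0.002,0,0.077,0,0,0],[0.02,0.002,0,0.077,0,0,0],[0.015,0.002,0,0.077,0,0,0]]' 50
python3 nudge.py '[[0.015,0,0,0,0,0,0],[0.015,0,0,0,0,0,0],[0.015,0,0,0,0,0,0],[0.015,0,0,0,0,0,0]]'
python3 nudge.py '[[0.015,0,0,-0.02,0,0,0],[0.015,0,0,-0.04,0,0,0],[0.015,0,0,-0.06,0,0,0],[0.015,0,0,-0.06,0,0,0]]'
```

```text
clock: 3.95
position: [0.6089, -0.0578, 0.1146]
tool_rot: [3.14, 0.001, 1.704]
force: [-13.1, 0.3, 22.8]
grip_width: 0.0248
finger_force: 42.8
clock: 4.45
position: [0.6088, -0.0577, 0.1148]
tool_rot: [3.14, 0.001, 1.704]
force: [-5.2, -0.1, 11.9]
grip_width: 0.0241
finger_force: 48.3
clock: 4.95
position: [0.6092, -0.0577, 0.1751]
tool_rot: [3.138, 0.001, 1.705]
force: [-0.3, -0.3, -0.6]
grip_width: 0.0243
finger_force: 49.0
```

```bash
python3 nudge.py '[[0.015,0,-0.05,0,0,0,0],[0.015,0,-0.0985,0,0,0,0],[0.015,0,-0.0985,0,0,0,0],[0.015,0,-0.0985,0,0,0,0]]'
python3 nudge.py '[[0.015,0,0,0.015,0,0,0],[0.015,0,0,0.03,0,0,0],[0.015,0,0,0.045,0,0,0],[0.015,0,0,0.055,0,0,0]]'
python3 - <<'E'
from h import *
snap("wrist","w3",(120,110,400,320))
E
```

```text
clock: 5.45
position: [0.5113, -0.0708, 0.173]
tool_rot: [3.141, 0.0, 1.705]
force: [-0.0, -0.2, -1.1]
grip_width: 0.0243
finger_force: 49.4
clock: 5.95
position: [0.5103, -0.0705, 0.1163]
tool_rot: [-3.14, -0.001, 1.705]
force: [-0.3, 0.7, -0.8]
grip_width: 0.0242
finger_force: 49.4
scale 2.857142857142857
```

View pics/w3.png

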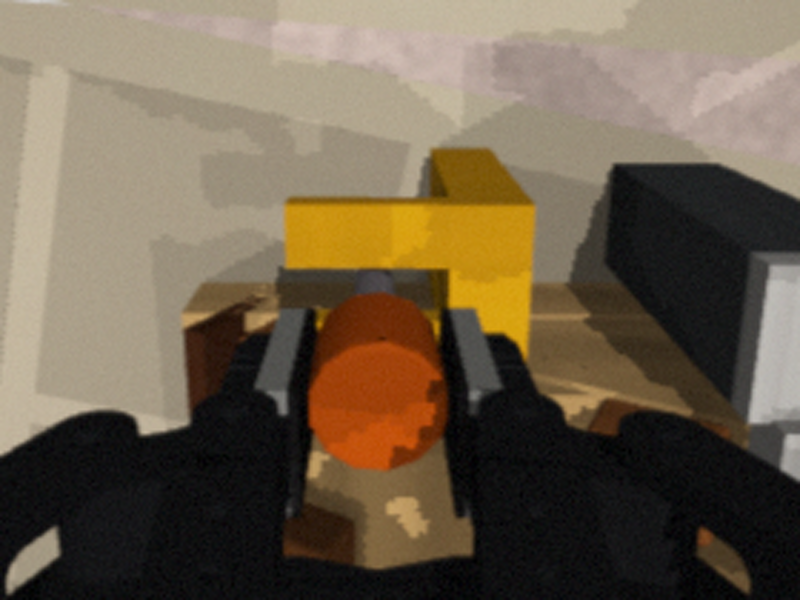

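The shank is inside the slot between the prongs, with no contact force, so I'll lower the rest of the way.

```bash
python3 nudge.py '[[0.015,0,0,0.01,0,0,0],[0.015,0,0,0.02,0,0,0],[0.015,0,0,0.028,0,0,0],[0.015,0,0,0.028,0,0,0]]'
python3 nudge.py '[[0.015,0,0,0.001,0,0,0],[0.015,0,0,0.002,0,0,0],[0.015,0,0,0.003,0,0,0],[0.015,0,0,0.003,0,0,0]]'
```

```text
clock: 6.5
position: [0.5104, -0.0707, 0.0893]
tool_rot: [-3.141, -0.0, 1.705]
force: [-0.0, 0.0, 0.2]
grip_width: 0.0245
finger_force: 49.4
clock: 7.0
position: [0.5107, -0.0708, 0.0868]
tool_rot: [3.142, 0.0, 1.705]
force: [-0.3, -0.1, -0.4]
grip_width: 0.0245
finger_force: 49.4
```

```bash
cat >> fit.py <<'E'
P=np.load("rack.npy")
def bedR(flip=False):
    B=np.array([[c30,0,s30],[0,-1,0],[s30,0,-c30]])
    r=R.from_euler("z",P[2])*R.from_matrix(B)
    return r*R.from_euler("z",np.pi) if flip else r
def bed(x,y,z): return world(P,local(P,"b",(x,y,z)))
def tobed(w):
    l=R.from_euler("z",-P[2]).apply(np.array(w)-[P[0],P[1],0]);l=l-[P[3],0,P[4]]
    return np.array([l[0]*c30+l[2]*s30,l[1],-l[0]*s30+l[2]*c30])
E
python3 nudge.py '[[0.015,0,0,0.001,0,0,0],[0.015,0,0,0.002,0,0,0],[0.045,0,0,0.002,0,0,0],[0.045,0,0,0.002,0,0,0]]'
python3 nudge.py '[[0.045,0,0,-0.04,0,0,0],[0.05,0,0,-0.1,0,0,0],[0.05,0,0,-0.13,0,0,0],[0.05,0,0,-0.13,0,0,0]]'
python3 - <<'E'
from fit import *
o=bot.observe();a=o["position"];r=tool(o["tool_rot"])
h=P[5]
plan([((a[0],a[1],.30),down(P[2])),(bed(.173,h,.135),bedR()),(bed(.173,h,.053),bedR())])
snap("wrist","w4",(120,110,400,320))
E
```

```text
clock: 7.5
position: [0.5107, -0.0708, 0.0848]
tool_rot: [3.142, 0.0, 1.705]
force: [0.2, -0.7, 0.7]
grip_width: 0.0448
finger_force: 0.0
clock: 8.0
position: [0.5116, -0.0709, 0.2169]
tool_rot: [3.138, 0.001, 1.704]
force: [0.0, -0.7, -0.9]
grip_width: 0.0498
finger_force: 0.0
d [-0.0001  0.0003 -0.0831] w [ 0.0039 -0.0018  1.572 ] rows 8.4
d [0.0412 0.1661 0.0707] w [0.     0.5236 0.    ] rows 3.0
d [-0.    -0.     0.082] w [0. 0. 0.] rows 1.3
scale 2.857142857142857
```

View pics/w4.png

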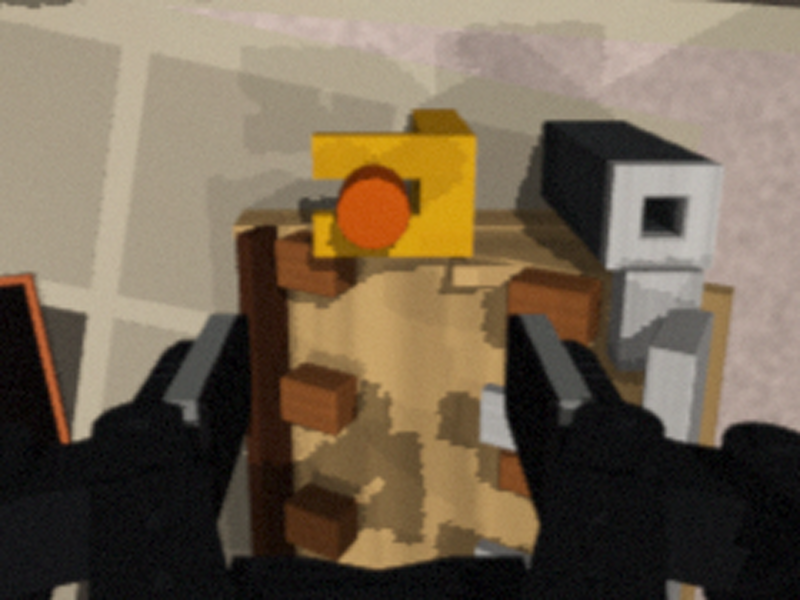

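The pin hangs by its head in the notch, upright, and the bore is empty. Now the handle.

```bash
python3 nudge.py '[[0.05,0,0,-0.03,0,0,0.18],[0.05,0,0,-0.06,0,0,0.36],[0.05,0,0,-0.083,0,0,0.54],[0.05,0,0,-0.083,0,0,0.72],[0.05,0,0,-0.083,0,0,0.9]]'
python3 nudge.py '[[0.05,0,0,0,0,0,0.18],[0.05,0,0,0,0,0,0.36],[0.05,0,0,0,0,0,0.54],[0.05,0,0,0,0,0,0.672],[0.05,0,0,0,0,0,0.672]]'
python3 nudge.py '[[0.05,0.01,0.05,0,0,0.18,0],[0.05,0.02,0.1,0.02,0,0.36,0],[0.05,0.03,0.15,0.04,0,0.5236,0],[0.05,0.0412,0.1661,0.0707,0,0.5236,0],[0.05,0.0412,0.1661,0.0707,0,0.5236,0]]'
python3 - <<'E'
from fit import *
o=bot.observe();print(o["qpos"],tobed(o["position"]),P[5])
plan([(bed(.173,P[5],.053),bedR())])
snap("wrist","w5",(120,90,400,300))
E
```

```text
clock: 8.68
position: [0.5103, -0.0708, 0.2967]
tool_rot: [-3.14, 0.001, 0.799]
force: [-0.2, 0.5, -0.7]
grip_width: 0.0502
finger_force: 0.0
clock: 9.3
position: [0.5103, -0.0706, 0.2967]
tool_rot: [-3.141, 0.002, 0.134]
force: [0.0, 0.4, -1.3]
grip_width: 0.0502
finger_force: 0.0
clock: 9.93
position: [0.5717, -0.232, 0.2233]
tool_rot: [-3.139, -0.52, 0.131]
force: [-0.1, 0.7, -0.3]
grip_width: 0.0504
finger_force: 0.0
[ 0.7664  0.3932 -0.4244  2.0016 -0.3065  0.3414 -0.7653] [0.1675 0.0001 0.1312] 0.001626053746792356
d [ 0.0058 -0.0014  0.0782] w [-0.0014  0.0036 -0.0015] rows 1.3
scale 2.857142857142857
```

View pics/w5.png

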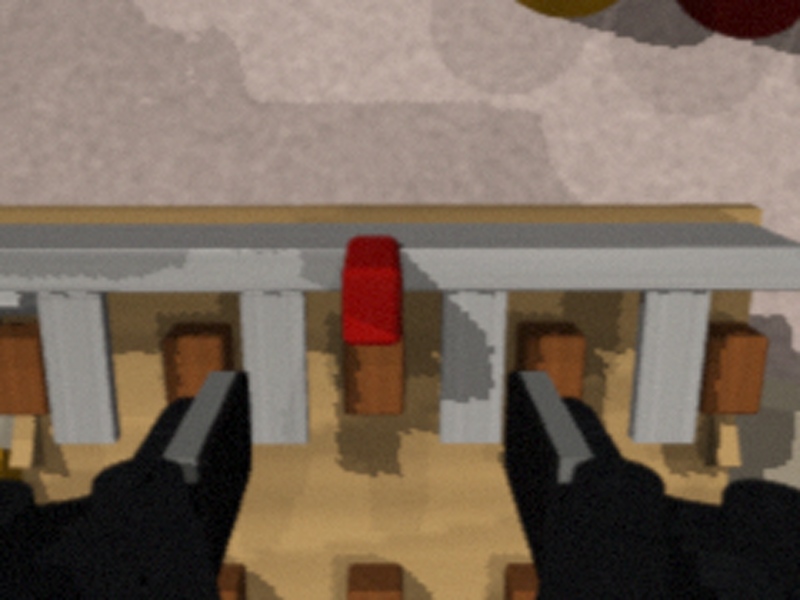

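The handle top face centre is at (372,316) in this crop, centred between the fingers. I'll check its bed x before descending.

```bash
cat >> fit.py <<'E'
def bedback(c,u,v,h):
    e=tobed(c["eye"]);q=tobed(back(c,[[u,v]],0.)[0]);return e+(q-e)*(h-e[2])/(q[2]-e[2])
E
python3 - <<'E'
from fit import *
c=np.load("pics/w5.npy",allow_pickle=True).item();k=800/280
f=lambda u,v,h:bedback(c,120+(u+.5)/k-.5,90+(v+.5)/k-.5,h)
print("handle low edge (162)",f(344,342,.084),f(402,342,.084),"high edge(184)",f(372,294,.084))
print("tooth low ends top",[f(u,412,.02) for u in(374,735)],"tab ends",[f(u,442,.039) for u in(87,280,472,662)],"lower teeth high end (38,.,20)",f(374,566,.02))
E
```

```text
handle low edge (162) [0.1637 0.0088 0.084 ] [ 0.1637 -0.0064  0.084 ] high edge(184) [0.1767 0.0014 0.084 ]
tooth low ends top [array([0.1136, 0.0014, 0.02  ]), array([ 0.1135, -0.1277,  0.02  ])] tab ends [array([0.1116, 0.0975, 0.039 ]), array([0.1116, 0.0328, 0.039 ]), array([ 0.1116, -0.0315,  0.039 ]), array([ 0.1116, -0.0951,  0.039 ])] lower teeth high end (38,.,20) [0.0498 0.0015 0.02  ]
```

```bash
python3 - <<'E'
from fit import *
p=P.copy();p[:2]+=R.from_euler("z",P[2]).apply([.001,.0012,0])[:2];p[5]=0;np.save("rack.npy",p)
E
python3 nudge.py '[[0.05,0.0058,0,0.04,0,0,0],[0.05,0.0058,0,0.078,0,0,0],[0.05,0.0058,0,0.078,0,0,0],[0.01,0.0058,0,0.078,0,0,0],[0.005,0.0058,0,0.078,0,0,0]]' 30
python3 nudge.py '[[0.005,0,0,0,0,0,0],[0.005,0,0,0,0,0,0],[0.005,0,0,0,0,0,0]]'
python3 nudge.py '[[0.005,0,-0.01,0,0,0,0],[0.005,0,-0.02,0,0,0,0],[0.005,0,-0.03,0,0,0,0],[0.005,0,-0.034,0,0,0,0],[0.005,0,-0.034,0,0,0,0]]'
```

```text
clock: 10.6
position: [0.6172, -0.2244, 0.1641]
tool_rot: [3.14, -0.525, 0.134]
force: [-5.1, 1.6, 11.0]
grip_width: 0.0155
finger_force: 31.8
clock: 10.98
position: [0.6172, -0.2244, 0.164]
tool_rot: [3.14, -0.525, 0.134]
force: [-4.2, 2.2, 7.6]
grip_width: 0.0152
finger_force: 31.4
clock: 11.6
position: [0.613, -0.1925, 0.1641]
tool_rot: [3.138, -0.526, 0.132]
force: [-1.5, -9.0, 3.9]
grip_width: 0.0153
finger_force: 31.3
```

```bash
python3 nudge.py '[[0.045,0,0,0,0,0,0],[0.045,0,0,0,0,0,0],[0.045,0,0,-0.05,0,0,0],[0.045,0,0,-0.11,0,0,0],[0.045,0,0,-0.13,0,0,0]]'
python3 nudge.py '[[0.085,0,0,0,0,-0.18,0],[0.085,0,0,0,0,-0.36,0],[0.085,0,0,0,0,-0.524,0],[0.085,0,0,0,0,-0.524,0]]'
python3 - <<'E'
from h import *
o=bot.observe();print(o["position"],o["tool_rot"])
plan([((.48,.29,.33),down(1.70))])
E
```

```text
clock: 12.22
position: [0.5475, -0.1995, 0.278]
tool_rot: [3.139, -0.526, 0.134]
force: [0.1, -0.5, 0.4]
grip_width: 0.0449
finger_force: 0.0
clock: 12.72
position: [0.5498, -0.1971, 0.2746]
tool_rot: [-3.141, 0.003, 0.136]
force: [-0.0, 0.8, -1.9]
grip_width: 0.0846
finger_force: 0.0
[ 0.5498 -0.1971  0.2746] [-3.1409  0.0033  0.1364]
d [-0.0032 -0.4921 -0.0551] w [-0.0031  0.002  -1.5636] rows 8.3
```

```bash
python3 nudge.py '[[0.085,0,-0.055,-0.02,0,0,-0.18],[0.085,0,-0.11,-0.04,0,0,-0.36],[0.085,0,-0.165,-0.055,0,0,-0.54],[0.085,0,-0.22,-0.055,0,0,-0.72],[0.085,0,-0.28,-0.055,0,0,-0.9]]'
python3 - <<'E'
from h import *
plan([((.48,.29,.33),down(1.70))])
E
```

```text
clock: 13.35
position: [0.5104, 0.0796, 0.3303]
tool_rot: [3.14, -0.001, 1.038]
force: [0.5, 0.1, 0.4]
grip_width: 0.0849
finger_force: 0.0
d [ 0.1658 -0.1331  0.0004] w [ 0.0016 -0.0009 -0.6624] rows 3.5
```

```bash
python3 nudge.py '[[0.085,0.045,-0.035,0,0,0,-0.18],[0.085,0.09,-0.07,0,0,0,-0.36],[0.085,0.13,-0.105,0,0,0,-0.54],[0.085,0.1658,-0.1331,0,0,0,-0.662],[0.085,0.1658,-0.1331,0,0,0,-0.662]]'
python3 - <<'E'
from h import *
im,c=snap("wrist","w6");bars(im,c)
E
```

```text
clock: 13.98
position: [0.4802, 0.292, 0.3298]
tool_rot: [-3.141, -0.003, 1.701]
force: [0.1, 0.0, 0.8]
grip_width: 0.0848
finger_force: 0.0
scale 1.5625
blue x 0.5606 y 0.1732 len 0.115 wid 0.030 yaw -0.984
blue x 0.4023 y 0.1707 len 0.115 wid 0.029 yaw -1.539
blue x 0.5445 y 0.3439 len 0.114 wid 0.029 yaw 1.204
blue x 0.4086 y 0.3395 len 0.114 wid 0.029 yaw 0.778
```

View pics/w6.png

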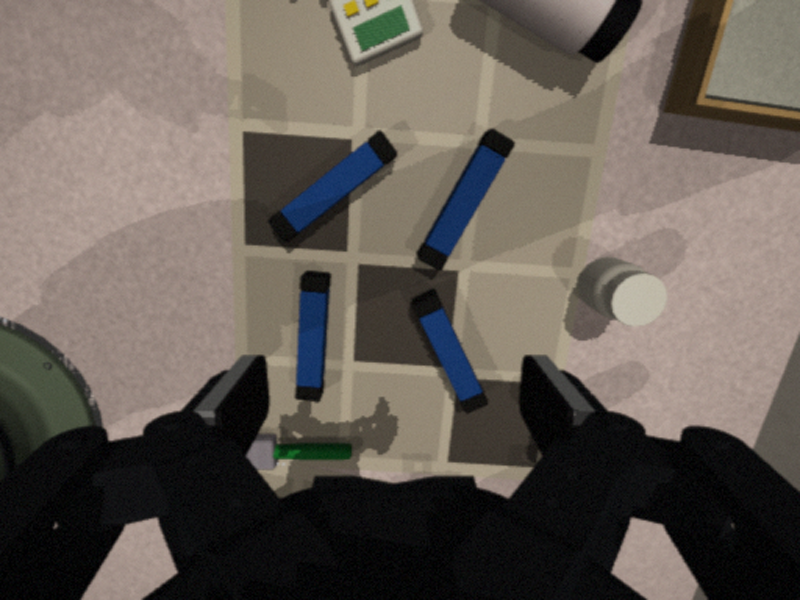

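All four bars show up cleanly, with measured blue length 115 mm and width 29–30 mm. The keeper is open. First I'll pick the bar at (.561,.173) and feel which end is heavy.

```bash
python3 - <<'E'
from h import *
t=down(-.984+np.pi);x,y=.5606,.1732
plan([((x,y,.15),t),((x,y,.006),t)])
E
```

```text
d [-0.1259  0.0643  0.1796] w [ 0.     -0.0012 -0.4608] rows 3.7
d [-0.    -0.     0.144] w [0. 0. 0.] rows 2.3
```

```bash
cat > feel.py <<'E'
from h import *
o=bot.observe();m=[o["moment"]];f=[o["force"]]
r=tool(o["tool_rot"]);print("moment tool",r.inv().apply(o["moment"]),"force",o["force"],"w",o["grip_width"],"pos",o["position"],"q",o["qpos"])
E
python3 nudge.py '[[0.07,-0.04,0.02,0.06,0,0,-0.15],[0.07,-0.08,0.04,0.11,0,0,-0.3],[0.07,-0.1259,0.0643,0.16,0,0,-0.461],[0.07,-0.1259,0.0643,0.1796,0,0,-0.461],[0.07,-0.1259,0.0643,0.1796,0,0,-0.461]]'
python3 nudge.py '[[0.07,0,0,0.05,0,0,0],[0.07,0,0,0.1,0,0,0],[0.07,0,0,0.135,0,0,0],[0.07,0,0,0.144,0,0,0],[0.07,0,0,0.144,0,0,0]]'
python3 feel.py
python3 nudge.py '[[0.02,0,0,0,0,0,0],[0.015,0,0,0,0,0,0],[0.015,0,0,0,0,0,0],[0.015,0,0,0,0,0,0],[0.015,0,0,0,0,0,0]]' 100
python3 nudge.py '[[0.015,0,0,-0.01,0,0,0],[0.015,0,0,-0.02,0,0,0],[0.015,0,0,-0.03,0,0,0],[0.015,0,0,-0.03,0,0,0],[0.015,0,0,-0.03,0,0,0]]'
python3 feel.py
```

```text
clock: 14.65
position: [0.5604, 0.1687, 0.1482]
tool_rot: [-3.137, -0.001, 2.151]
force: [-0.0, 0.1, 0.3]
grip_width: 0.0699
finger_force: 0.0
clock: 15.28
position: [0.5616, 0.1726, 0.0079]
tool_rot: [3.141, 0.0, 2.156]
force: [0.1, 0.2, 1.0]
grip_width: 0.0705
finger_force: 0.0
moment tool [-0.0056  0.0021 -0.0043] force [0.1497 0.2235 0.9813] w 0.07047305024597003 pos [0.5616 0.1726 0.0079] q [-0.0479  0.825  -0.5107  1.8147  0.6199  0.666  -0.3375]
clock: 15.9
position: [0.5617, 0.1722, 0.0079]
tool_rot: [3.141, 0.001, 2.155]
force: [-3.4, -2.6, 17.4]
grip_width: 0.0278
finger_force: 99.8
clock: 16.52
position: [0.561, 0.172, 0.0362]
tool_rot: [-3.141, -0.0, 2.156]
force: [0.0, 0.5, -4.3]
grip_width: 0.028
finger_force: 99.2
moment tool [ 0.0369  0.1648 -0.0055] force [ 0.0433  0.5149 -4.2549] w 0.02796735666992859 pos [0.561  0.172  0.0362] q [-0.0275  0.7832 -0.5403  1.8102  0.587   0.7144 -0.3104]
```

The load is 0.43 kg with +0.165 Nm about tool y, so the heavy end is on the tool's −x side. I'll place this one without a flip, in slot 1.

```bash
cat > go.py <<'E'
import sys
from fit import *
# usage: go.py bedy flip : waypoints from here to the slot
y=float(sys.argv[1]);fl=int(sys.argv[2]);zb=float(sys.argv[3]) if len(sys.argv)>3 else .009
o=bot.observe();p=o["position"];r=tool(o["tool_rot"]);psi=o["tool_rot"][2]%(2*np.pi)
if psi>4.7: psi-=2*np.pi
W=bed(.079,y,.13);yf=P[2]+(np.pi if fl else 0)
n=int(np.ceil(max(abs(yf-psi)/.9,np.linalg.norm((W-p)[:2])/.3)));print("W",W,"psi",psi,"->",yf,"n",n)
L=[]
for i in range(1,n+1):
    a=i/n;L.append((np.r_[p[:2]*(1-a)+W[:2]*a,.33],down(psi+(yf-psi)*a)))
L+=[(W,bedR(fl)),(bed(.079,y,.03),bedR(fl)),(bed(.079,y,zb),bedR(fl))]
plan(L)
E
python3 go.py -.096 0
```

```text
W [ 0.5099 -0.336   0.178 ] psi 2.1556729195780746 -> 0.13244723415168966 n 3
d [-0.1317 -0.1078 -0.2937] w [-0.0006  0.      0.6744] rows 5.4
d [-0.1702 -0.0018 -0.    ] w [ 0.     -0.      0.6744] rows 3.6
d [-0.134   0.1048  0.    ] w [ 0.     -0.      0.6744] rows 3.6
d [ 0.    -0.     0.152] w [ 0.      0.5236 -0.    ] rows 2.8
d [-0.  -0.   0.1] w [0. 0. 0.] rows 1.6
d [0.    0.    0.021] w [0. 0. 0.] rows 0.3
```

```bash
python3 nudge.py '[[0.015,0,0,-0.055,0,0,0],[0.015,0,0,-0.11,0,0,0.1],[0.015,-0.04,-0.03,-0.16,0,0,0.28],[0.015,-0.08,-0.06,-0.21,0,0,0.46],[0.015,-0.1317,-0.1078,-0.22,0,0,0.6744]]'
python3 nudge.py '[[0.015,-0.04,0,-0.04,0,0,0.17],[0.015,-0.085,0,-0.0737,0,0,0.34],[0.015,-0.13,0,-0.0737,0,0,0.51],[0.015,-0.1702,-0.0018,-0.0737,0,0,0.6744],[0.015,-0.1702,-0.0018,-0.0737,0,0,0.6744]]'
python3 nudge.py '[[0.015,-0.035,0.025,0,0,0,0.17],[0.015,-0.07,0.05,0,0,0,0.34],[0.015,-0.1,0.08,0,0,0,0.51],[0.015,-0.134,0.1048,0,0,0,0.6744],[0.015,-0.134,0.1048,0,0,0,0.6744]]'
python3 go.py -.096 0
```

```text
clock: 17.15
position: [0.5477, 0.0238, 0.2529]
tool_rot: [3.139, -0.001, 1.504]
force: [0.4, -1.1, -5.4]
grip_width: 0.0278
finger_force: 101.5
clock: 17.77
position: [0.5339, -0.1488, 0.3238]
tool_rot: [-3.141, 0.002, 0.827]
force: [0.2, 1.2, -4.3]
grip_width: 0.0283
finger_force: 101.3
clock: 18.4
position: [0.5214, -0.3178, 0.3235]
tool_rot: [3.141, 0.002, 0.155]
force: [-0.5, 1.1, -5.1]
grip_width: 0.028
finger_force: 101.3
W [ 0.5099 -0.336   0.178 ] psi 0.1546930615264701 -> 0.13244723415168966 n 1
d [-0.0142  0.0162 -0.0065] w [0.0003 0.0021 0.0222] rows 0.4
d [ 0.    -0.     0.152] w [0.     0.5236 0.    ] rows 2.8
d [-0.  -0.   0.1] w [0. 0. 0.] rows 1.6
d [0.    0.    0.021] w [0. 0. 0.] rows 0.3
```

```bash
python3 nudge.py '[[0.015,0,0,0,0,0,0],[0.015,0,0,0,0,0,0]]'
python3 go.py -.096 0
```

```text
clock: 18.65
position: [0.5228, -0.314, 0.3244]
tool_rot: [-3.141, 0.0, 0.162]
force: [-0.1, 0.6, -3.6]
grip_width: 0.0278
finger_force: 101.3
W [ 0.5099 -0.336   0.178 ] psi 0.16220017648610519 -> 0.13244723415168966 n 1
d [-0.0162  0.0196 -0.0056] w [-0.0005  0.0003  0.0298] rows 0.4
d [ 0.    -0.     0.152] w [0.     0.5236 0.    ] rows 2.8
d [-0.  -0.   0.1] w [0. 0. 0.] rows 1.6
d [0.    0.    0.021] w [0. 0. 0.] rows 0.3
```

```bash
python3 nudge.py '[[0.015,-0.0162,0.0196,0,0,0,0.0298],[0.015,-0.0162,0.0196,0,0,0,0.0298],[0.015,-0.0162,0.0196,0,0,0,0.0298]]'
python3 nudge.py '[[0.015,0,0,0.04,0,0.18,0],[0.015,0,0,0.08,0,0.36,0],[0.015,0,0,0.13,0,0.5236,0],[0.015,0,0,0.146,0,0.5236,0],[0.015,0,0,0.146,0,0.5236,0]]'
python3 nudge.py '[[0.015,0,0,0,0,0,0]]'
python3 - <<'E'
from fit import *
o=bot.observe();print(tobed(o["position"]),o["qpos"])
plan([(bed(.079,-.096,.05),bedR()),(bed(.079,-.096,.009),bedR())])
snap("wrist","w7")
E
```

```text
clock: 19.02
position: [0.5094, -0.3372, 0.3245]
tool_rot: [-3.141, 0.0, 0.13]
force: [0.2, 0.5, -4.4]
grip_width: 0.0279
finger_force: 101.3
clock: 19.65
position: [0.5076, -0.3371, 0.1766]
tool_rot: [-3.137, -0.521, 0.126]
force: [-0.7, -0.5, -3.9]
grip_width: 0.0281
finger_force: 101.1
clock: 19.77
position: [0.5106, -0.3373, 0.18]
tool_rot: [3.141, -0.524, 0.131]
force: [-0.3, -0.6, -3.8]
grip_width: 0.0281
finger_force: 101.1
[ 0.0804 -0.0974  0.1315] [ 1.0506  0.4967 -0.4843  1.9939 -0.4189  0.3489 -0.4097]
d [-0.0014 -0.0015  0.0815] w [ 0.0016 -0.     -0.001 ] rows 1.3
d [0.    0.    0.041] w [0. 0. 0.] rows 0.7
scale 1.5625
```

View pics/w7.png

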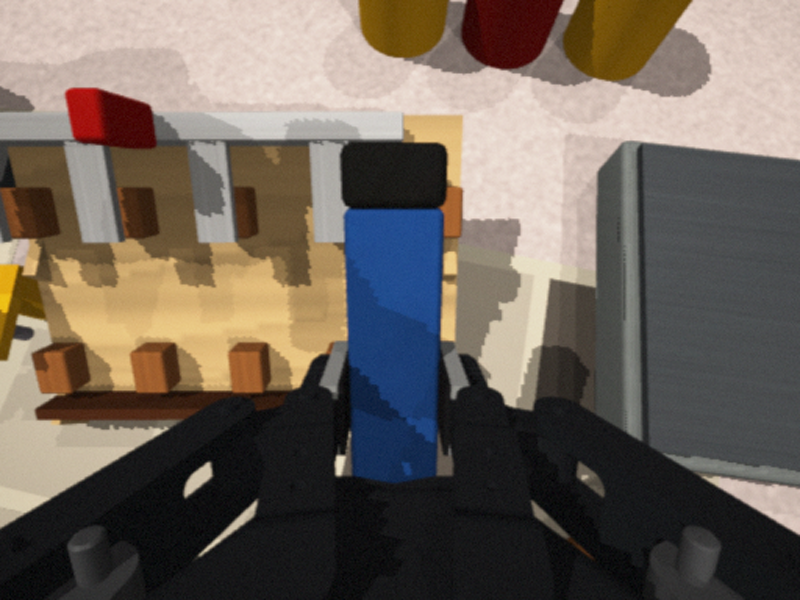

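The bar is held straight and lined up with slot 1, with both tooth columns symmetric about it. Going down.

```bash
python3 nudge.py '[[0.015,-0.0014,-0.0015,0.04,0,0,0],[0.015,-0.0014,-0.0015,0.082,0,0,0],[0.015,-0.0014,-0.0015,0.1,0,0,0],[0.015,-0.0014,-0.0015,0.112,0,0,0],[0.015,-0.0014,-0.0015,0.118,0,0,0]]'
python3 nudge.py '[[0.015,0,0,0.002,0,0,0],[0.015,0,0,0.0045,0,0,0],[0.015,0,0,0.0045,0,0,0]]'
python3 - <<'E'
from fit import *
o=bot.observe();print(tobed(o["position"]),o["force"],o["moment"])
E
```

```text
clock: 20.45
position: [0.5677, -0.3282, 0.0765]
tool_rot: [3.141, -0.524, 0.131]
force: [-0.2, 1.0, -4.1]
grip_width: 0.028
finger_force: 101.3
clock: 20.82
position: [0.5689, -0.3281, 0.0721]
tool_rot: [3.141, -0.524, 0.13]
force: [0.5, -0.1, -4.8]
grip_width: 0.0279
finger_force: 101.3
[ 0.0776 -0.096   0.0086] [ 0.4833 -0.1041 -4.7964] [-0.1654  0.8985  0.0004]
```

```bash
python3 nudge.py '[[0.015,0,0,0.001,0,0,0],[0.015,0,0,0.002,0,0,0],[0.015,0,0,0.002,0,0,0]]'; python3 nudge.py '[[0.015,0,0,0.0015,0,0,0],[0.015,0,0,0.0015,0,0,0]]'
```

```text
clock: 21.2
position: [0.5693, -0.3282, 0.0709]
tool_rot: [3.141, -0.524, 0.13]
force: [-16.6, 2.2, 20.1]
grip_width: 0.0283
finger_force: 105.1
clock: 21.45
position: [0.5693, -0.3282, 0.0708]
tool_rot: [3.141, -0.524, 0.13]
force: [-39.8, 7.0, 54.0]
grip_width: 0.028
finger_force: 110.6
```

```bash
python3 nudge.py '[[0.015,0,0,-0.0025,0,0,0],[0.045,0,0,-0.0025,0,0,0],[0.045,0,0,-0.0025,0,0,0],[0.045,0,0,-0.0025,0,0,0]]'
python3 nudge.py '[[0.045,0,0,-0.05,0,0,0],[0.045,0,0,-0.11,0,0,0],[0.045,0,0,-0.17,0,0,0],[0.045,0,0,-0.2,0,0,0],[0.07,0,0,-0.2,0,-0.18,0]]'
python3 - <<'E'
from fit import *
im,c=snap("wrist","w8");o=bot.observe();print(o["position"],o["tool_rot"])
im,c=snap("top","t1");bars(im,c)
c=cam("top");print(proj(c,bed(.079,-.096,.03)))
E
```

```text
clock: 21.95
position: [0.5693, -0.3279, 0.0707]
tool_rot: [-3.141, -0.523, 0.13]
force: [-0.2, -0.8, 0.4]
grip_width: 0.0448
finger_force: 0.0
clock: 22.58
position: [0.4672, -0.3427, 0.2448]
tool_rot: [-3.136, -0.384, 0.124]
force: [0.3, 0.6, -0.3]
grip_width: 0.0617
finger_force: 0.0
scale 1.5625
[ 0.4721 -0.3394  0.2453] [-3.138  -0.3752  0.1304]
scale 1.5625
blue x 0.4006 y 0.1710 len 0.112 wid 0.024 yaw -1.533
blue x 0.3996 y 0.6506 len 0.071 wid 0.070 yaw 1.473
blue x 0.4106 y 0.3396 len 0.116 wid 0.029 yaw 0.757
blue x 0.5471 y 0.3447 len 0.116 wid 0.026 yaw 1.190
blue x 0.5680 y -0.3424 len 0.116 wid 0.035 yaw -0.050
[[362.7093 192.76  ]]
```

View pics/w8.png

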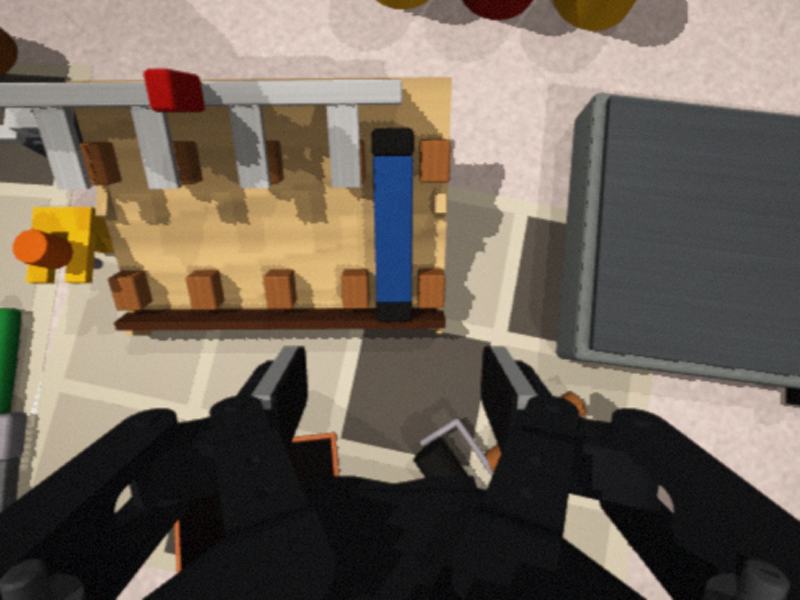

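Bar 1 is seated flat in slot 1 near the foot board, and the other slots are free. On to the bar at (.402,.171).

```bash
cat > to.py <<'E'
import sys
from h import *
# to.py x y z yaw : interpolated downward waypoints
x,y,z,yf=map(float,sys.argv[1:5])
o=bot.observe();p=o["position"];psi=o["tool_rot"][2]%(2*np.pi)
if psi>4.7: psi-=2*np.pi
q=np.array([x,y,z]);n=int(np.ceil(max(abs(yf-psi)/.9,np.linalg.norm(q-p)/.3)))
plan([(p+(q-p)*i/n,down(psi+(yf-psi)*i/n)) for i in range(1,n+1)])
E
python3 nudge.py '[[0.07,0,0,-0.03,0,-0.18,0],[0.07,0,0,-0.06,0,-0.36,0],[0.07,0,0,-0.06,0,-0.375,0]]'
python3 to.py .41 .21 .30 1.603
```

```text
clock: 23.05
position: [0.4511, -0.341, 0.2997]
tool_rot: [-3.134, -0.012, 0.14]
force: [-0.3, 0.9, -0.1]
grip_width: 0.07
finger_force: 0.0
d [ 0.0181 -0.2757  0.002 ] w [-0.0025 -0.0139 -0.7316] rows 4.4
d [ 0.1976 -0.1931 -0.0002] w [-0.      0.     -0.7316] rows 4.4
```

```bash
python3 nudge.py '[[0.07,0.004,-0.055,0,0,0,-0.15],[0.07,0.008,-0.11,0,0,0,-0.3],[0.07,0.012,-0.165,0,0,0,-0.45],[0.07,0.015,-0.22,0,0,0,-0.6],[0.07,0.0181,-0.2757,0,0,0,-0.7316]]'
python3 nudge.py '[[0.07,0.04,-0.04,0,0,0,-0.15],[0.07,0.08,-0.08,0,0,0,-0.3],[0.07,0.12,-0.12,0,0,0,-0.45],[0.07,0.16,-0.16,0,0,0,-0.6],[0.07,0.1976,-0.1931,0,0,0,-0.7316]]'
python3 nudge.py '[[0.07,0,0,0,0,0,0]]'
python3 - <<'E'
from h import *
im,c=snap("wrist","w9");bars(im,c)
t=down(1.603)
x,y=.4023,.1707
plan([((x,y,.15),t),((x,y,.006),t)])
E
```

```text
clock: 23.68
position: [0.4286, -0.0646, 0.2998]
tool_rot: [3.141, -0.015, 0.872]
force: [1.0, 0.2, 0.1]
grip_width: 0.0701
finger_force: 0.0
clock: 24.3
position: [0.409, 0.2109, 0.302]
tool_rot: [3.133, -0.011, 1.604]
force: [-0.2, -0.2, 0.7]
grip_width: 0.0698
finger_force: 0.0
clock: 24.42
position: [0.4088, 0.2122, 0.3016]
tool_rot: [3.134, -0.012, 1.606]
force: [0.3, -0.1, -0.7]
grip_width: 0.0702
finger_force: 0.0
scale 1.5625
blue x 0.4000 y 0.1704 len 0.113 wid 0.027 yaw -1.534
blue x 0.4086 y 0.3387 len 0.114 wid 0.030 yaw 0.765
blue x 0.5437 y 0.3434 len 0.113 wid 0.030 yaw 1.201
d [-0.0406 -0.0093  0.1512] w [ 0.0073 -0.0104 -0.0018] rows 2.5
d [ 0.    -0.     0.144] w [0. 0. 0.] rows 2.3
```

```bash
python3 nudge.py '[[0.07,-0.0406,-0.0103,0.05,0.007,-0.0104,0],[0.07,-0.0406,-0.0103,0.1,0.007,-0.0104,0],[0.07,-0.0406,-0.0103,0.1512,0.007,-0.0104,0],[0.07,-0.0406,-0.0103,0.1512,0.007,-0.0104,0]]'
python3 nudge.py '[[0.07,0,0,0.05,0,0,0],[0.07,0,0,0.1,0,0,0],[0.07,0,0,0.135,0,0,0],[0.07,0,0,0.144,0,0,0],[0.07,0,0,0.144,0,0,0]]'
python3 feel.py
python3 nudge.py '[[0.02,0,0,0,0,0,0],[0.015,0,0,0,0,0,0],[0.015,0,0,0,0,0,0],[0.015,0,0,0,0,0,0],[0.015,0,0,0,0,0,0]]' 100
python3 nudge.py '[[0.015,0,0,-0.01,0,0,0],[0.015,0,0,-0.02,0,0,0],[0.015,0,0,-0.03,0,0,0],[0.015,0,0,-0.03,0,0,0],[0.015,0,0,-0.03,0,0,0]]'
python3 feel.py; python3 go.py -.032 0; python3 go.py -.032 1
```

```text
clock: 24.98
position: [0.4006, 0.1674, 0.1489]
tool_rot: [-3.138, 0.004, 1.596]
force: [0.4, -0.4, 1.8]
grip_width: 0.07
finger_force: 0.0
clock: 25.6
position: [0.4038, 0.1689, 0.0085]
tool_rot: [3.138, 0.002, 1.597]
force: [0.4, 0.1, 0.5]
grip_width: 0.0699
finger_force: 0.0
moment tool [-0.0058  0.0106  0.0112] force [0.4181 0.0605 0.477 ] w 0.06990767677022552 pos [0.4038 0.1689 0.0085] q [-0.3723  0.6519 -0.209   2.2136  0.4363  0.3119 -0.9303]
clock: 26.22
position: [0.4035, 0.1689, 0.0085]
tool_rot: [3.137, 0.002, 1.598]
force: [-4.4, -3.3, 30.3]
grip_width: 0.028
finger_force: 97.3
clock: 26.85
position: [0.4029, 0.1689, 0.0372]
tool_rot: [3.139, 0.003, 1.598]
force: [-0.2, -0.6, -5.0]
grip_width: 0.028
finger_force: 99.6
moment tool [ 0.1058 -0.1657  0.0296] force [-0.1967 -0.5526 -4.9821] w 0.028025323272612986 pos [0.4029 0.1689 0.0372] q [-0.3315  0.5909 -0.2615  2.2076  0.4026  0.3861 -0.8988]
W [ 0.5015 -0.2725  0.178 ] psi 1.5977782779228116 -> 0.13244723415168966 n 2
d [-0.2227  0.0441 -0.2922] w [0.0036 0.0014 0.7327] rows 5.9
d [-0.136   0.1806  0.    ] w [-0.     -0.      0.7327] rows 3.9
d [ 0.    -0.     0.152] w [ 0.      0.5236 -0.    ] rows 2.8
d [0.  0.  0.1] w [0. 0. 0.] rows 1.6
d [-0.    -0.     0.021] w [0. 0. 0.] rows 0.3
W [ 0.5015 -0.2725  0.178 ] psi 1.5977782779228116 -> 3.2740398877414827 n 2
d [-0.2227  0.0441 -0.2922] w [ 0.0016  0.0035 -0.8381] rows 5.9
d [-0.1806 -0.136  -0.    ] w [-0.      0.     -0.8381] rows 4.5
d [ 0.    -0.     0.152] w [ 0.     -0.5236 -0.    ] rows 2.8
d [-0.  -0.   0.1] w [0. 0. 0.] rows 1.6
d [0.    0.    0.021] w [0. 0. 0.] rows 0.3
```

The load is 0.5 kg with −0.166 Nm, so this bar's heavy end is on tool +x and the flipped pose is needed. The last joint has most room for that at slot 4.

```bash
python3 go.py .096 1; python3 nudge.py '[[0.015,0,0,-0.055,0,0,0],[0.015,0,0,-0.11,0,0,0],[0.015,0,0,-0.17,0,0,-0.1],[0.015,0,0,-0.23,0,0,-0.28],[0.015,0,0,-0.292,0,0,-0.46]]'; python3 go.py .096 1
```

```text
W [ 0.4846 -0.1457  0.178 ] psi 1.5977782779228116 -> 3.2740398877414827 n 2
d [-0.1591  0.0374 -0.2923] w [ 0.0016  0.0035 -0.8381] rows 5.4
d [-0.1331 -0.0932 -0.    ] w [-0.      0.     -0.8381] rows 4.5
d [ 0.    -0.     0.152] w [ 0.     -0.5236 -0.    ] rows 2.8
d [0.  0.  0.1] w [0. 0. 0.] rows 1.6
d [-0.    -0.     0.021] w [0. 0. 0.] rows 0.3
clock: 27.48
position: [0.4015, 0.1694, 0.3309]
tool_rot: [3.141, 0.004, 2.064]
force: [2.2, -0.6, -4.6]
grip_width: 0.028
finger_force: 101.3
W [ 0.4846 -0.1457  0.178 ] psi 2.064011692292924 -> 3.2740398877414827 n 2
d [-0.1584 -0.038   0.0014] w [-0.0004  0.0036 -0.605 ] rows 3.2
d [-0.1087 -0.1214 -0.    ] w [-0.     0.    -0.605] rows 3.2
d [ 0.    -0.     0.152] w [ 0.     -0.5236 -0.    ] rows 2.8
d [0.  0.  0.1] w [0. 0. 0.] rows 1.6
d [-0.    -0.     0.021] w [0. 0. 0.] rows 0.3
```

```bash
python3 nudge.py '[[0.015,-0.05,-0.012,0,0,0,-0.18],[0.015,-0.1,-0.024,0,0,0,-0.36],[0.015,-0.1584,-0.038,0,0,0,-0.54],[0.015,-0.1584,-0.038,0,0,0,-0.605]]'
python3 nudge.py '[[0.015,-0.035,-0.04,0,0,0,-0.18],[0.015,-0.07,-0.08,0,0,0,-0.36],[0.015,-0.1087,-0.1214,0,0,0,-0.54],[0.015,-0.1087,-0.1214,0,0,0,-0.605],[0.015,-0.1087,-0.1214,0,0,0,-0.605]]'
python3 nudge.py '[[0.015,0,0,0,0,0,0]]'
python3 feel.py;python3 go.py .096 1
```

```text
clock: 27.98
position: [0.4427, 0.0093, 0.3291]
tool_rot: [-3.14, 0.003, 2.665]
force: [-0.5, 1.7, -4.5]
grip_width: 0.0282
finger_force: 101.4
clock: 28.6
position: [0.483, -0.1463, 0.3295]
tool_rot: [-3.14, 0.001, -3.017]
force: [0.2, 0.8, -5.4]
grip_width: 0.0277
finger_force: 101.4
clock: 28.72
position: [0.4831, -0.145, 0.33]
tool_rot: [-3.139, 0.002, -3.017]
force: [-0.3, 0.1, -4.8]
grip_width: 0.0283
finger_force: 101.4
moment tool [-0.0386 -0.2001  0.0297] force [-0.2578  0.1163 -4.766 ] w 0.02828286610491595 pos [ 0.4831 -0.145   0.33  ] q [ 0.5325  0.2512 -0.4406  1.7651  0.1185  1.1482  1.7512]
W [ 0.4846 -0.1457  0.178 ] psi 3.2663827906343483 -> 3.2740398877414827 n 1
d [-0.0013 -0.0008  0.    ] w [-0.0024  0.0023 -0.0077] rows 0.0
d [ 0.    -0.     0.152] w [ 0.     -0.5236 -0.    ] rows 2.8
d [0.  0.  0.1] w [0. 0. 0.] rows 1.6
d [-0.    -0.     0.021] w [0. 0. 0.] rows 0.3
```

```bash
python3 nudge.py '[[0.015,0,0,0.04,0,-0.18,0],[0.015,0,0,0.08,0,-0.36,0],[0.015,0,0,0.13,0,-0.5236,0],[0.015,0,0,0.15,0,-0.5236,0],[0.015,0,0,0.15,0,-0.5236,0]]'
python3 nudge.py '[[0.015,0,0,0,0,0,0]]'
python3 - <<'E'
from fit import *
o=bot.observe();print(tobed(o["position"]),o["qpos"])
plan([(bed(.081,.096,.05),bedR(1)),(bed(.081,.096,.0085),bedR(1))])
E
```

```text
clock: 29.35
position: [0.4847, -0.1495, 0.1928]
tool_rot: [3.13, 0.508, -3.021]
force: [28.7, -30.3, 3.9]
grip_width: 0.0278
finger_force: 101.9
clock: 29.48
position: [0.4844, -0.1492, 0.1927]
tool_rot: [3.131, 0.506, -3.018]
force: [1.0, 0.1, -4.4]
grip_width: 0.0277
finger_force: 102.1
[0.0858 0.0925 0.143 ] [ 0.7319  0.2849 -0.4755  2.2867 -0.541   0.1624  2.5162]
d [0.0032 0.0028 0.0931] w [ 0.0067 -0.0174 -0.0076] rows 1.5
d [-0.      0.      0.0415] w [0. 0. 0.] rows 0.7
```

```bash
python3 nudge.py '[[0.015,0.0032,0.0028,0.025,0.0067,-0.0174,-0.0076],[0.015,0.0032,0.0028,0.05,0.0067,-0.0174,-0.0076],[0.015,0.0032,0.0028,0.05,0.0067,-0.0174,-0.0076]]'
python3 - <<'E'
from fit import *
o=bot.observe();print(tobed(o["position"]),o["qpos"],o["force"])
plan([(bed(.081,.096,.05),bedR(1)),(bed(.081,.096,.0085),bedR(1))])
E
```

```text
clock: 29.85
position: [0.5148, -0.1521, 0.1738]
tool_rot: [3.126, 0.491, -3.001]
force: [0.1, 0.8, -3.6]
grip_width: 0.0279
finger_force: 102.0
[0.1022 0.0857 0.1118] [ 0.6349  0.3584 -0.3914  2.2265 -0.5319  0.161   2.52  ] [ 0.0964  0.8265 -3.6282]
d [0.0191 0.0092 0.0627] w [ 0.0198 -0.0324  0.0073] rows 1.1
d [-0.      0.      0.0415] w [0. 0. 0.] rows 0.7
```

Joints 6 and 7 sit on their limits in the flipped pose. I'll back out, lay the bar down turned, and regrasp it the other way round.

```bash
python3 nudge.py '[[0.015,0,0,-0.05,0,0.1,0],[0.015,0,0,-0.1,0,0.28,0],[0.015,0,0,-0.16,0,0.46,0],[0.015,0,0,-0.18,0,0.491,0],[0.015,0,0,-0.18,0,0.491,0]]'
python3 feel.py; python3 to.py .50 .16 .2 3.0
```

```text
clock: 30.48
position: [0.4303, -0.1675, 0.3355]
tool_rot: [3.13, -0.001, -2.995]
force: [1.3, 0.1, -6.4]
grip_width: 0.028
finger_force: 102.1
moment tool [ 0.0508 -0.2693 -0.0397] force [ 1.2865  0.0923 -6.357 ] w 0.028008137880983146 pos [ 0.4303 -0.1675  0.3355] q [ 0.1286  0.15    0.1388  1.8683 -0.0342  1.1302  1.9985]
d [-0.0585  0.1561  0.0695] w [ 0.0114 -0.0015  0.1443] rows 2.9
d [-0.0353  0.1636  0.0678] w [-0.     -0.      0.1443] rows 2.9
```

```bash
python3 nudge.py '[[0.015,-0.02,0.05,0,0.0114,0,0.05],[0.015,-0.04,0.1,0,0.0114,0,0.1],[0.015,-0.0585,0.1561,0,0.0114,0,0.144],[0.015,-0.0585,0.1561,0,0.0114,0,0.144]]'
python3 nudge.py '[[0.015,-0.01,0.05,0.02,0,0,0.05],[0.015,-0.02,0.1,0.06,0,0,0.1],[0.015,-0.035,0.155,0.11,0,0,0.144],[0.015,-0.0353,0.1636,0.1373,0,0,0.144],[0.015,-0.0353,0.1636,0.1373,0,0,0.144]]'
python3 nudge.py '[[0.015,0,0,0,0,0,0]]'
python3 to.py .50 .16 .0095 3.0
```

```text
clock: 30.98
position: [0.4658, -0.0003, 0.3357]
tool_rot: [3.138, 0.0, -3.134]
force: [-0.6, -0.5, -4.7]
grip_width: 0.0276
finger_force: 102.2
clock: 31.6
position: [0.4992, 0.1607, 0.1965]
tool_rot: [3.14, -0.005, 3.001]
force: [0.5, -0.3, -5.0]
grip_width: 0.028
finger_force: 102.1
clock: 31.72
position: [0.5007, 0.1591, 0.1995]
tool_rot: [3.137, -0.001, 2.997]
force: [0.7, -0.5, -5.0]
grip_width: 0.0281
finger_force: 102.1
d [0.0006 0.     0.19  ] w [ 0.0041 -0.0011 -0.0028] rows 3.0
```

```bash
python3 nudge.py '[[0.015,0,0,0.06,0.004,0,0],[0.015,0,0,0.12,0.004,0,0],[0.015,0,0,0.165,0.004,0,0],[0.015,0,0,0.183,0.004,0,0],[0.015,0,0,0.19,0.004,0,0]]'
python3 nudge.py '[[0.015,0,0,0,0,0,0],[0.06,0,0,0,0,0,0],[0.06,0,0,0,0,0,0],[0.06,0,0,-0.03,0,0,0],[0.06,0,0,-0.09,0,0,0]]'
python3 nudge.py '[[0.06,0,0,-0.06,0,0,0.18],[0.06,0,0,-0.12,0,0,0.36],[0.06,0,0,-0.15,0,0,0.54],[0.06,0,0,-0.15,0,0,0.72],[0.06,0,0,-0.15,0,0,0.9]]'
python3 nudge.py '[[0.06,0,0,0,0,0,0.18],[0.06,0,0,0,0,0,0.36],[0.06,0,0,0,0,0,0.54],[0.06,0,0,0,0,0,0.72],[0.06,0,0,0,0,0,0.9]]'
python3 nudge.py '[[0.06,0,0,0,0,0,0.18],[0.06,0,0,0,0,0,0.36],[0.06,0,0,0,0,0,0.54],[0.06,0,0,0,0,0,0.72],[0.06,0,0,0,0,0,0.9]]'
python3 nudge.py '[[0.06,0,0,0,0,0,0.18],[0.06,0,0,0,0,0,0.36],[0.06,0,0,0,0,0,0.44],[0.06,0,0,0,0,0,0.44]]'
python3 feel.py; python3 - <<'E'
from h import *
im,c=snap("wrist","w10");bars(im,c)
im,c=snap("top","t2");bars(im,c)
E
```

```text
clock: 32.35
position: [0.5003, 0.1605, 0.0092]
tool_rot: [3.141, -0.002, 2.996]
force: [-0.2, 0.1, -4.2]
grip_width: 0.0279
finger_force: 102.0
clock: 32.98
position: [0.4987, 0.1604, 0.0987]
tool_rot: [-3.14, -0.006, 2.997]
force: [0.9, 1.0, -0.0]
grip_width: 0.0601
finger_force: 0.0
clock: 33.6
position: [0.5001, 0.1607, 0.2496]
tool_rot: [-3.141, -0.002, 2.091]
force: [-0.3, 0.7, 0.6]
grip_width: 0.06
finger_force: 0.0
clock: 34.22
position: [0.5, 0.1606, 0.2491]
tool_rot: [-3.139, -0.001, 1.191]
force: [-0.3, 0.8, 0.5]
grip_width: 0.0596
finger_force: 0.0
clock: 34.85
position: [0.5, 0.1606, 0.249]
tool_rot: [-3.139, 0.002, 0.291]
force: [-0.7, 0.0, -0.4]
grip_width: 0.06
finger_force: 0.0
clock: 35.35
position: [0.5, 0.1607, 0.2488]
tool_rot: [-3.141, 0.003, -0.142]
force: [0.0, -0.1, 1.1]
grip_width: 0.0597
finger_force: 0.0
moment tool [-0.0197 -0.0307 -0.0333] force [ 0.0209 -0.1329  1.0965] w 0.059716926340385654 pos [0.5    0.1607 0.2488] q [-0.9349  0.4186  0.6936  1.865  -0.322   0.974  -1.8126]
scale 1.5625
blue x 0.4252 y 0.3445 len 0.082 wid 0.042 yaw 0.752
blue x 0.4900 y 0.1815 len 0.114 wid 0.029 yaw -0.260
blue x 0.5478 y 0.3403 len 0.116 wid 0.032 yaw 1.205
scale 1.5625
blue x 0.3952 y 0.6422 len 0.073 wid 0.052 yaw -0.349
blue x 0.4171 y 0.3460 len 0.098 wid 0.029 yaw 0.757
blue x 0.5535 y 0.3609 len 0.083 wid 0.026 yaw 1.190
blue x 0.5680 y -0.3424 len 0.116 wid 0.035 yaw -0.050
```

The bar I laid down is now at (.490,.1815), yaw −0.26, about 2 cm off where I left it, so it was knocked. I'll regrasp it there.

```bash
python3 to.py .490 .1815 .10 -.26 2>&1; python3 - <<'E'
from h import *
plan([((.490,.1815,.1),down(-.26))])
E
```

```text
d [-0.0124 -0.0191  0.1488] w [-0.0007  0.003   0.119 ] rows 2.4
d [-0.0124 -0.0191  0.1488] w [-0.0007  0.003   0.119 ] rows 2.4
```

```bash
python3 nudge.py '[[0.07,-0.0124,-0.0191,0.05,0,0.003,0.119],[0.07,-0.0124,-0.0191,0.1,0,0.003,0.119],[0.07,-0.0124,-0.0191,0.1488,0,0.003,0.119],[0.07,-0.0124,-0.0191,0.1488,0,0.003,0.119]]'
python3 - <<'E'
from h import *
im,c=snap("wrist","w11");bars(im,c)
plan([((.490,.1815,.0075),down(-.26))])
print(bot.observe()["qpos"])
E
```

```text
clock: 35.95
position: [0.4886, 0.1805, 0.0979]
tool_rot: [3.139, 0.004, -0.262]
force: [0.4, 0.2, 1.5]
grip_width: 0.07
finger_force: 0.0
scale 1.5625
blue x 0.3933 y 0.3356 len 0.023 wid 0.022 yaw -0.198
blue x 0.5429 y 0.3247 len 0.096 wid 0.033 yaw 1.203
blue x 0.4903 y 0.1816 len 0.113 wid 0.029 yaw -0.263
d [-0.0001 -0.0008  0.0924] w [ 0.001   0.0013 -0.0021] rows 1.5
[-0.8633  0.6294  0.5547  1.9974 -0.529   0.6614 -1.7991]
```

```bash
python3 nudge.py '[[0.07,0.0005,-0.001,0.05,0,0,0],[0.07,0.0005,-0.001,0.085,0,0,0],[0.07,0.0005,-0.001,0.0915,0,0,0],[0.07,0.0005,-0.001,0.0915,0,0,0]]'
python3 nudge.py '[[0.02,0,0,0,0,0,0],[0.015,0,0,0,0,0,0],[0.015,0,0,0,0,0,0],[0.015,0,0,0,0,0,0],[0.015,0,0,0,0,0,0]]' 100
python3 feel.py
python3 nudge.py '[[0.015,0,0,-0.01,0,0,0],[0.015,0,0,-0.02,0,0,0],[0.015,0,0,-0.03,0,0,0],[0.015,0,0,-0.03,0,0,0],[0.015,0,0,-0.03,0,0,0]]'
python3 feel.py; python3 go.py -.032 0
```

```text
clock: 36.5
position: [0.4919, 0.1825, 0.01]
tool_rot: [-3.14, -0.001, -0.262]
force: [0.2, -1.1, 0.2]
grip_width: 0.0699
finger_force: 0.0
clock: 37.12
position: [0.4913, 0.1825, 0.0095]
tool_rot: [-3.14, -0.001, -0.262]
force: [-4.6, -1.1, 22.1]
grip_width: 0.0279
finger_force: 98.9
moment tool [-0.4052 -0.9422 -0.1281] force [-4.5835 -1.0787 22.0592] w 0.02790319955988084 pos [0.4913 0.1825 0.0095] q [-0.7614  0.7716  0.4094  2.0179 -0.6469  0.4798 -1.703 ]
clock: 37.75
position: [0.4907, 0.1823, 0.0381]
tool_rot: [-3.142, 0.0, -0.262]
force: [0.2, -0.2, -5.2]
grip_width: 0.028
finger_force: 99.5
moment tool [-0.0465  0.182   0.0131] force [ 0.2321 -0.1816 -5.215 ] w 0.027979713691327568 pos [0.4907 0.1823 0.0381] q [-0.7966  0.7263  0.4594  2.0156 -0.613   0.5375 -1.7318]
W [ 0.5015 -0.2725  0.178 ] psi -0.26214556764650254 -> 0.13244723415168966 n 2
d [ 0.0641  0.2182 -0.2919] w [-0.0001  0.0001 -0.1973] rows 5.9
d [0.0201 0.2266 0.    ] w [ 0.      0.     -0.1973] rows 3.6
d [ 0.    -0.     0.152] w [0.     0.5236 0.    ] rows 2.8
d [0.  0.  0.1] w [0. 0. 0.] rows 1.6
d [-0.    -0.     0.021] w [0. 0. 0.] rows 0.3
```

```bash
python3 nudge.py '[[0.015,0,0,-0.06,0,0,0],[0.015,0,0,-0.12,0,0,0],[0.015,0.01,0.04,-0.18,0,0,-0.05],[0.015,0.03,0.1,-0.24,0,0,-0.1],[0.015,0.045,0.155,-0.292,0,0,-0.15]]'
python3 nudge.py '[[0.015,0.019,0.06,0,0,0,-0.0473],[0.015,0.019,0.063,0,0,0,-0.0473]]'
python3 go.py -.032 0
```

```text
clock: 38.38
position: [0.4931, 0.0555, 0.2977]
tool_rot: [-3.141, 0.0, -0.11]
force: [1.5, -0.1, -4.1]
grip_width: 0.0281
finger_force: 102.0
clock: 38.62
position: [0.5052, -0.0127, 0.2968]
tool_rot: [3.141, -0.001, -0.071]
force: [-0.4, 0.7, -4.0]
grip_width: 0.0278
finger_force: 102.0
W [ 0.5015 -0.2725  0.178 ] psi -0.07089486503187992 -> 0.13244723415168966 n 1
d [ 0.0147  0.2595 -0.033 ] w [ 0.0006 -0.001  -0.2033] rows 4.2
d [ 0.    -0.     0.152] w [0.     0.5236 0.    ] rows 2.8
d [0.  0.  0.1] w [0. 0. 0.] rows 1.6
d [-0.    -0.     0.021] w [0. 0. 0.] rows 0.3
```

```bash
python3 nudge.py '[[0.015,0.003,0.06,-0.03,0,0,-0.05],[0.015,0.006,0.12,-0.033,0,0,-0.1],[0.015,0.01,0.18,-0.033,0,0,-0.15],[0.015,0.0147,0.235,-0.033,0,0,-0.2033],[0.015,0.0147,0.2595,-0.033,0,0,-0.2033]]'
python3 nudge.py '[[0.015,0,0,0.04,0,0.18,0],[0.015,0,0,0.08,0,0.36,0],[0.015,0,0,0.12,0,0.5236,0],[0.015,0,0,0.142,0,0.5236,0],[0.015,0,0,0.142,0,0.5236,0]]'
python3 nudge.py '[[0.015,0,0,0,0,0,0]]'
python3 - <<'E'
from fit import *
o=bot.observe();print(tobed(o["position"]),o["qpos"])
plan([(bed(.079,-.032,.02),bedR()),(bed(.079,-.032,.0105),bedR())])
E
```

```text
clock: 39.25
position: [0.5021, -0.2707, 0.3287]
tool_rot: [3.141, 0.001, 0.136]
force: [-0.8, 1.1, -4.5]
grip_width: 0.0277
finger_force: 102.3
clock: 39.88
position: [0.5008, -0.2679, 0.1851]
tool_rot: [-3.137, -0.52, 0.133]
force: [-0.7, -0.2, -4.6]
grip_width: 0.0276
finger_force: 102.0
clock: 40.0
position: [0.5034, -0.268, 0.188]
tool_rot: [-3.141, -0.523, 0.137]
force: [1.1, -0.1, -4.1]
grip_width: 0.0277
finger_force: 102.1
[ 0.0862 -0.0278  0.1374] [ 0.3607  0.3945  0.2688  2.1413 -1.168   0.4823  0.1844]
d [-0.0071  0.0046  0.1174] w [-0.0035  0.0008  0.0043] rows 1.9
d [-0.     -0.      0.0095] w [0. 0. 0.] rows 0.2
```

```bash
python3 nudge.py '[[0.015,-0.0062,0.0046,0,-0.0035,0,0.0043],[0.015,-0.0062,0.0046,0.04,-0.0035,0,0.0043],[0.015,-0.0062,0.0046,0.08,-0.0035,0,0.0043],[0.015,-0.0062,0.0046,0.11,-0.0035,0,0.0043],[0.015,-0.0062,0.0046,0.12,-0.0035,0,0.0043]]'
python3 nudge.py '[[0.015,0,0,0.003,0,0,0],[0.015,0,0,0.005,0,0,0],[0.015,0,0,0.005,0,0,0]]'
python3 - <<'E'
from fit import *
o=bot.observe();print(tobed(o["position"]),o["force"],o["tool_rot"])
E
```

```text
clock: 40.62
position: [0.5602, -0.2668, 0.0832]
tool_rot: [-3.132, -0.518, 0.132]
force: [-0.4, -0.4, -5.0]
grip_width: 0.0281
finger_force: 103.4
clock: 41.0
position: [0.5623, -0.2681, 0.0815]
tool_rot: [-3.136, -0.516, 0.135]
force: [-0.7, -0.2, -4.9]
grip_width: 0.0278
finger_force: 103.3
[ 0.0835 -0.0357  0.016 ] [-0.6927 -0.1833 -4.8952] [-3.1364 -0.5159  0.1346]
```

```bash
python3 - <<'E'
from fit import *
o=bot.observe();print(tobed(o["position"]),o["qpos"],o["qd"])
plan([(bed(.080,-.032,.016),bedR())])
E
```

```text
[ 0.0835 -0.0357  0.016 ] [ 0.7086  0.6416 -0.2665  2.0553 -1.2626  0.1615  0.3181] [ 0.0085  0.0021 -0.0089  0.0043 -0.0028 -0.0004  0.0021]
d [-0.0035 -0.0037  0.0001] w [-0.0063  0.0077  0.0018] rows 0.1
```

```bash
python3 nudge.py '[[0.015,-0.0035,-0.0037,0,0,0,0],[0.015,-0.0035,-0.0037,0.003,0,0,0],[0.015,-0.0035,-0.0037,0.005,0,0,0]]'
python3 - <<'E'
from fit import *
o=bot.observe();print(tobed(o["position"]),o["qpos"],o["force"])
plan([(bed(.080,-.032,.0105),bedR())])
E
```

```text
clock: 41.38
position: [0.5622, -0.2663, 0.0772]
tool_rot: [-3.13, -0.512, 0.133]
force: [-0.2, 0.8, -4.6]
grip_width: 0.0282
finger_force: 103.3
[ 0.0815 -0.0338  0.0122] [ 0.7065  0.6496 -0.2664  2.0538 -1.2629  0.1616  0.3182] [-0.1655  0.8255 -4.6249]
d [-0.0014 -0.0018  0.0017] w [-0.0116  0.0119  0.0006] rows 0.1
```

```bash
python3 nudge.py '[[0.015,-0.001,-0.0018,0.001,0,0,0],[0.015,-0.001,-0.0018,0.002,0,0,0],[0.015,-0.001,-0.0018,0.002,0,0,0]]'
python3 nudge.py '[[0.015,0,0,0.0008,0,0,0],[0.015,0,0,0.0008,0,0,0]]'
python3 - <<'E'
from fit import *
o=bot.observe();print(tobed(o["position"]),o["qpos"],o["force"])
E
```

```text
clock: 41.75
position: [0.5624, -0.2651, 0.0759]
tool_rot: [-3.129, -0.51, 0.133]
force: [-0.5, -0.1, -5.3]
grip_width: 0.0278
finger_force: 103.3
clock: 42.0
position: [0.5628, -0.2652, 0.0754]
tool_rot: [-3.128, -0.51, 0.133]
force: [0.4, 0.2, -4.5]
grip_width: 0.0277
finger_force: 103.3
[ 0.0812 -0.0328  0.0102] [ 0.7031  0.653  -0.2649  2.0525 -1.2629  0.1616  0.3171] [ 0.4166  0.1688 -4.4712]
```

```bash
python3 nudge.py '[[0.015,0,0,0.001,0,0,0],[0.015,0,0,0.001,0,0,0]]'
python3 nudge.py '[[0.03,0,0,0,0,0,0],[0.045,0,0,0,0,0,0],[0.045,0,0,0,0,0,0],[0.045,0,0,-0.02,0,0,0],[0.045,0,0,-0.05,0,0,0]]'
python3 nudge.py '[[0.045,0,0,-0.05,0,0,0],[0.045,0,0,-0.1,0,0,0],[0.07,0,0,-0.13,0,-0.18,0],[0.07,0,0,-0.15,0,-0.36,0],[0.07,0,0,-0.15,0,-0.51,0]]'
python3 feel.py; python3 - <<'E'
from fit import *
im,c=snap("wrist","w12")
hsv=cv2.cvtColor(im,cv2.COLOR_BGR2HSV);m=cv2.inRange(hsv,(100,120,40),(125,255,255))
for k in cv2.findContours(m,cv2.RETR_EXTERNAL,cv2.CHAIN_APPROX_NONE)[0]:
    if cv2.contourArea(k)<60: continue
    Q=np.array([bedback(c,u,v,.03) for u,v in k[:,0]]);print("bed rect",cv2.minAreaRect(Q[:,:2].astype(np.float32)))
im,c=snap("top","t3");bars(im,c)
E
```

```text
clock: 42.25
position: [0.5632, -0.2652, 0.0747]
tool_rot: [-3.128, -0.509, 0.133]
force: [-5.6, 0.7, -0.4]
grip_width: 0.0282
finger_force: 104.3
clock: 42.88
position: [0.5389, -0.2689, 0.1183]
tool_rot: [-3.127, -0.509, 0.133]
force: [0.9, -0.2, 0.0]
grip_width: 0.0452
finger_force: 0.0
clock: 43.5
position: [0.4662, -0.2824, 0.252]
tool_rot: [-3.131, -0.06, 0.138]
force: [0.8, -0.1, -1.5]
grip_width: 0.0699
finger_force: 0.0
moment tool [ 0.0546 -0.0455 -0.006 ] force [ 0.8404 -0.0998 -1.5143] w 0.06990945755971276 pos [ 0.4662 -0.2824  0.252 ] q [ 0.1144  0.3815  0.4611  1.8394 -0.2657  0.9335 -0.7331]
scale 1.5625
bed rect ((0.07619928568601608, -0.09448541700839996), (0.03127389773726463, 0.11603441089391708), 89.93325805664062)
bed rect ((0.08009988069534302, -0.03304918855428696), (0.027926776558160782, 0.11323383450508118), 89.960205078125)
scale 1.5625
blue x 0.3983 y 0.6437 len 0.071 wid 0.057 yaw -0.195
blue x 0.4105 y 0.3397 len 0.116 wid 0.029 yaw 0.757
blue x 0.5468 y 0.3449 len 0.116 wid 0.026 yaw 1.202
blue x 0.5640 y -0.2782 len 0.116 wid 0.031 yaw -0.039
blue x 0.5738 y -0.3427 len 0.105 wid 0.035 yaw -0.050
```

Both bars sit flat in slots 1 and 2, at bed x ≈ 76 and 80 mm. Next is the bar at (.409,.339).

```bash
python3 nudge.py '[[0.07,0,0,-0.05,0,-0.06,0],[0.07,0,0,-0.05,0,-0.06,0]]'; python3 to.py .41 .33 .25 .765
```

```text
clock: 43.85
position: [0.4654, -0.2823, 0.3015]
tool_rot: [-3.128, -0.008, 0.143]
force: [-0.6, -0.5, 0.1]
grip_width: 0.0696
finger_force: 0.0
d [ 0.0107 -0.2044  0.0199] w [-0.0123 -0.009  -0.2072] rows 3.3
d [ 0.0527 -0.198   0.0172] w [ 0.      0.     -0.2072] rows 3.3
d [ 0.0924 -0.1829  0.0172] w [ 0.      0.     -0.2072] rows 3.3
```

```bash
python3 nudge.py '[[0.07,0.003,-0.055,0,-0.012,-0.009,-0.06],[0.07,0.006,-0.11,0,-0.012,-0.009,-0.12],[0.07,0.008,-0.165,0,-0.012,-0.009,-0.18],[0.07,0.0107,-0.2044,0,-0.012,-0.009,-0.2072]]'
python3 nudge.py '[[0.07,0.015,-0.055,0,0,0,-0.06],[0.07,0.03,-0.11,0,0,0,-0.12],[0.07,0.045,-0.165,0.01,0,0,-0.18],[0.07,0.0527,-0.198,0.02,0,0,-0.2072]]'
python3 nudge.py '[[0.07,0.03,-0.055,0,0,0,-0.06],[0.07,0.055,-0.11,0.02,0,0,-0.12],[0.07,0.08,-0.165,0.03,0,0,-0.18],[0.07,0.0924,-0.1829,0.03,0,0,-0.2072],[0.07,0.0924,-0.1829,0.03,0,0,-0.2072]]'
python3 - <<'E'
from h import *
im,c=snap("wrist","w13");bars(im,c);print(bot.observe()["qpos"])
t=down(.765);x,y=.4086,.3388
plan([((x,y,.12),t),((x,y,.0075),t)])
E
```

```text
clock: 44.35
position: [0.4448, -0.0758, 0.3018]
tool_rot: [-3.137, 0.002, 0.352]
force: [0.7, -0.8, -0.4]
grip_width: 0.0701
finger_force: 0.0
clock: 44.85
position: [0.4263, 0.1285, 0.2819]
tool_rot: [-3.136, 0.002, 0.56]
force: [0.7, -0.1, 0.8]
grip_width: 0.07
finger_force: 0.0
clock: 45.48
position: [0.4087, 0.3307, 0.2522]
tool_rot: [-3.137, 0.003, 0.765]
force: [0.2, -0.7, -0.2]
grip_width: 0.0703
finger_force: 0.0
scale 1.5625
blue x 0.4078 y 0.3396 len 0.112 wid 0.028 yaw 0.772
blue x 0.5441 y 0.3439 len 0.113 wid 0.031 yaw 1.197
blue x 0.3774 y 0.6287 len 0.071 wid 0.020 yaw -0.806
[-0.8232  0.3405  0.0454  1.8373 -0.0236  0.9668 -1.5746]
d [ 0.0065 -0.0066  0.1325] w [-0.0043  0.0026 -0.0018] rows 2.1
d [ 0.     -0.      0.1125] w [0. 0. 0.] rows 1.8
```

```bash
python3 nudge.py '[[0.07,0.0065,-0.0066,0.05,-0.004,0.0026,-0.004],[0.07,0.0065,-0.0066,0.1,-0.004,0.0026,-0.004],[0.07,0.0065,-0.0066,0.1325,-0.004,0.0026,-0.004],[0.07,0.0065,-0.0066,0.1325,-0.004,0.0026,-0.004]]'
python3 nudge.py '[[0.07,0,0,0.05,0,0,0],[0.07,0,0,0.095,0,0,0],[0.07,0,0,0.1115,0,0,0],[0.07,0,0,0.1115,0,0,0]]'
python3 nudge.py '[[0.02,0,0,0,0,0,0],[0.015,0,0,0,0,0,0],[0.015,0,0,0,0,0,0],[0.015,0,0,0,0,0,0],[0.015,0,0,0,0,0,0]]' 100
python3 nudge.py '[[0.015,0,0,-0.01,0,0,0],[0.015,0,0,-0.02,0,0,0],[0.015,0,0,-0.03,0,0,0],[0.015,0,0,-0.03,0,0,0],[0.015,0,0,-0.03,0,0,0]]'
python3 feel.py; python3 go.py .032 0
```

```text
clock: 46.02
position: [0.4083, 0.3372, 0.1192]
tool_rot: [3.141, 0.003, 0.765]
force: [-0.0, -0.6, 0.6]
grip_width: 0.0699
finger_force: 0.0
clock: 46.52
position: [0.4092, 0.3393, 0.0097]
tool_rot: [3.141, -0.001, 0.767]
force: [0.8, 0.1, 0.5]
grip_width: 0.07
finger_force: 0.0
clock: 47.15
position: [0.4092, 0.34, 0.0105]
tool_rot: [3.141, -0.002, 0.768]
force: [-4.1, -2.6, 20.6]
grip_width: 0.0278
finger_force: 99.1
clock: 47.78
position: [0.4086, 0.3395, 0.0388]
tool_rot: [3.141, -0.0, 0.768]
force: [-0.0, -0.1, -4.4]
grip_width: 0.0277
finger_force: 99.5
moment tool [-0.0273 -0.0981 -0.0177] force [-0.0495 -0.1128 -4.4002] w 0.027708799159230246 pos [0.4086 0.3395 0.0388] q [-0.8189  0.6672  0.0191  1.9797 -0.0245  0.4946 -1.5854]
W [ 0.493  -0.2091  0.178 ] psi 0.7677374937465065 -> 0.13244723415168966 n 2
d [-0.16    0.2267 -0.2912] w [ 0.0001 -0.0004  0.3176] rows 6.4
d [-0.0813  0.2653  0.    ] w [ 0.     -0.      0.3176] rows 4.4
d [ 0.    -0.     0.152] w [0.     0.5236 0.    ] rows 2.8
d [0.  0.  0.1] w [0. 0. 0.] rows 1.6
d [0.    0.    0.021] w [0. 0. 0.] rows 0.3
```

```bash
python3 nudge.py '[[0.015,0,0,-0.01,0,0,0],[0.015,0,0,-0.02,0,0,0],[0.015,0,0,-0.02,0,0,0]]' >/dev/null; python3 feel.py; for i in 1 2; do python3 nudge.py '[[0.015,0,0,0,0,0,0]]'>/dev/null; python3 feel.py; done
```

```text
moment tool [ 0.0247 -0.1463 -0.0382] force [-0.445   0.0405 -4.4399] w 0.02778234187338672 pos [0.409  0.3399 0.0599] q [-0.8208  0.6297  0.0216  1.9737 -0.0245  0.5365 -1.5853]
moment tool [-0.0305 -0.1723 -0.0261] force [ 0.5876  0.0007 -4.3087] w 0.02770773986690546 pos [0.4087 0.3395 0.0589] q [-0.8207  0.6312  0.0215  1.9742 -0.0245  0.5357 -1.5853]
moment tool [ 0.0204 -0.1465 -0.04  ] force [-0.6846  0.2502 -4.4112] w 0.028167428172021603 pos [0.4086 0.3394 0.0587] q [-0.8207  0.6317  0.0215  1.9743 -0.0246  0.5357 -1.5853]
```

The heavy end is on tool +x. I'll set the bar down in place and regrasp it with the hand turned by half a turn.

```bash
python3 nudge.py '[[0.015,0,0,0.025,0,0,0],[0.015,0,0,0.042,0,0,0],[0.015,0,0,0.0485,0,0,0],[0.015,0,0,0.0485,0,0,0]]'
python3 nudge.py '[[0.07,0,0,0,0,0,0],[0.07,0,0,0,0,0,0],[0.07,0,0,-0.02,0,0,0],[0.07,0,0,-0.08,0,0,0],[0.07,0,0,-0.14,0,0,-0.1]]'
python3 nudge.py '[[0.07,0,0,0,0,0,-0.18],[0.07,0,0,0,0,0,-0.36],[0.07,0,0,0,0,0,-0.54],[0.07,0,0,0,0,0,-0.72],[0.07,0,0,0,0,0,-0.9]]'
python3 nudge.py '[[0.07,0,0,0,0,0,-0.18],[0.07,0,0,0,0,0,-0.36],[0.07,0,0,0,0,0,-0.54],[0.07,0,0,0,0,0,-0.72],[0.07,0,0,0,0,0,-0.9]]'
python3 nudge.py '[[0.07,0,0,0,0,0,-0.18],[0.07,0,0,0,0,0,-0.36],[0.07,0,0,0,0,0,-0.54],[0.07,0,0,0,0,0,-0.72],[0.07,0,0,0,0,0,-0.9]]'
python3 nudge.py '[[0.07,0,0,0,0,0,-0.18],[0.07,0,0,0,0,0,-0.34],[0.07,0,0,0,0,0,-0.34]]'
python3 - <<'E'
from h import *
im,c=snap("wrist","w14");bars(im,c);o=bot.observe();print(o["qpos"],o["position"],o["tool_rot"])
t=down(.770+np.pi);x,y=.4086,.3394
plan([((x,y,.009),t)])
E
```

```text
clock: 48.9
position: [0.4086, 0.3394, 0.0107]
tool_rot: [3.141, -0.0, 0.768]
force: [-0.7, -1.3, -1.7]
grip_width: 0.0282
finger_force: 99.8
clock: 49.52
position: [0.4084, 0.3393, 0.152]
tool_rot: [3.141, 0.0, 0.869]
force: [0.2, 0.6, 0.9]
grip_width: 0.0699
finger_force: 0.0
clock: 50.15
position: [0.4087, 0.3395, 0.1505]
tool_rot: [3.141, -0.0, 1.774]
force: [-0.1, 0.4, 0.5]
grip_width: 0.0701
finger_force: 0.0
clock: 50.78
position: [0.4087, 0.3395, 0.1505]
tool_rot: [3.141, 0.0, 2.673]
force: [-0.7, -1.1, -0.4]
grip_width: 0.07
finger_force: 0.0
clock: 51.4
position: [0.4088, 0.3394, 0.1505]
tool_rot: [-3.141, 0.001, -2.71]
force: [-0.1, 0.1, -0.2]
grip_width: 0.0701
finger_force: 0.0
clock: 51.78
position: [0.4088, 0.3393, 0.1503]
tool_rot: [3.141, 0.0, -2.377]
force: [0.5, -0.3, -0.5]
grip_width: 0.0698
finger_force: 0.0
scale 1.5625
blue x 0.4321 y 0.6422 len 0.085 wid 0.007 yaw 1.404
blue x 0.5472 y 0.3756 len 0.053 wid 0.031 yaw 1.110
blue x 0.5226 y 0.3027 len 0.039 wid 0.023 yaw -0.319
blue x 0.4075 y 0.3385 len 0.113 wid 0.028 yaw 0.778
[-0.2465  0.5839 -0.77    1.8949  0.5238  0.8747  1.0515] [0.4088 0.3393 0.1504] [ 3.1416  0.0004 -2.3796]
d [0.0001 0.0002 0.1414] w [ 0.      0.0004 -0.008 ] rows 2.3
```

```bash
python3 nudge.py '[[0.07,0,0,0.06,0,0,-0.008],[0.07,0,0,0.115,0,0,-0.008],[0.07,0,0,0.1414,0,0,-0.008],[0.07,0,0,0.1414,0,0,-0.008]]'
python3 nudge.py '[[0.02,0,0,0,0,0,0],[0.015,0,0,0,0,0,0],[0.015,0,0,0,0,0,0],[0.015,0,0,0,0,0,0],[0.015,0,0,0,0,0,0]]' 100
python3 nudge.py '[[0.015,0,0,-0.04,0,0,0],[0.015,0,0,-0.09,0,0,0],[0.015,0,0,-0.15,0,0,0],[0.015,0,0,-0.21,0,0,0],[0.015,0,0,-0.27,0,0,0]]'
python3 nudge.py '[[0.015,0,0,-0.05,0,0,0.1],[0.015,0,0,-0.05,0,0,0.18]]'
python3 feel.py; python3 go.py .032 0
```

```text
clock: 52.32
position: [0.4078, 0.339, 0.0078]
tool_rot: [-3.141, -0.002, -2.37]
force: [-1.1, 0.3, 0.3]
grip_width: 0.0696
finger_force: 0.0
clock: 52.95
position: [0.4094, 0.3399, 0.0107]
tool_rot: [-3.141, 0.003, -2.368]
force: [-3.0, -3.2, 17.6]
grip_width: 0.0275
finger_force: 99.4
clock: 53.58
position: [0.4081, 0.3389, 0.2816]
tool_rot: [-3.141, 0.001, -2.368]
force: [1.8, 0.1, -3.6]
grip_width: 0.028
finger_force: 100.4
clock: 53.82
position: [0.409, 0.3402, 0.3331]
tool_rot: [-3.141, 0.006, -2.551]
force: [-0.7, -0.9, -5.1]
grip_width: 0.0275
finger_force: 100.7
moment tool [0.0156 0.1809 0.0086] force [-0.699  -0.9478 -5.0825] w 0.02749489260113079 pos [0.409  0.3402 0.3331] q [-0.1607  0.369  -0.8559  1.6841  0.2974  1.2179  1.0754]
W [ 0.493  -0.2091  0.178 ] psi 3.7319641225681814 -> 0.13244723415168966 n 4
d [ 0.059  -0.1258  0.0027] w [0.0027 0.0061 0.8999] rows 4.8
d [-0.0618 -0.1244 -0.    ] w [ 0.     -0.      0.8999] rows 4.8
d [-0.1359 -0.0289 -0.    ] w [ 0.     -0.      0.8999] rows 4.8
d [-0.1071  0.0885  0.    ] w [-0.     -0.      0.8999] rows 4.8
d [ 0.    -0.     0.152] w [ 0.      0.5236 -0.    ] rows 2.8
d [0.  0.  0.1] w [0. 0. 0.] rows 1.6
d [0.    0.    0.021] w [0. 0. 0.] rows 0.3
```

```bash
python3 nudge.py '[[0.015,0.012,-0.025,0,0,0,0.18],[0.015,0.024,-0.05,0,0,0,0.36],[0.015,0.036,-0.075,0,0,0,0.54],[0.015,0.048,-0.1,0,0,0,0.72],[0.015,0.059,-0.1258,0,0.0027,0.006,0.9]]'
python3 nudge.py '[[0.015,-0.012,-0.025,0,0,0,0.18],[0.015,-0.024,-0.05,0,0,0,0.36],[0.015,-0.036,-0.075,0,0,0,0.54],[0.015,-0.048,-0.1,0,0,0,0.72],[0.015,-0.0618,-0.1244,0,0,0,0.9]]'
python3 nudge.py '[[0.015,-0.027,-0.006,0,0,0,0.18],[0.015,-0.054,-0.012,0,0,0,0.36],[0.015,-0.081,-0.018,0,0,0,0.54],[0.015,-0.108,-0.024,0,0,0,0.72],[0.015,-0.1359,-0.0289,0,0,0,0.9]]'
python3 nudge.py '[[0.015,-0.021,0.018,0,0,0,0.18],[0.015,-0.042,0.036,0,0,0,0.36],[0.015,-0.063,0.054,0,0,0,0.54],[0.015,-0.084,0.072,0,0,0,0.72],[0.015,-0.1071,0.0885,0,0,0,0.9]]'
python3 nudge.py '[[0.015,0,0,0,0,0,0]]'
python3 feel.py; python3 go.py .032 0
```

```text
clock: 54.45
position: [0.4296, 0.201, 0.3295]
tool_rot: [-3.137, -0.003, 2.829]
force: [-0.0, 0.8, -4.0]
grip_width: 0.028
finger_force: 100.5
clock: 55.08
position: [0.4511, 0.064, 0.3299]
tool_rot: [-3.137, 0.001, 1.929]
force: [0.0, 1.0, -3.4]
grip_width: 0.028
finger_force: 100.5
clock: 55.7
position: [0.4727, -0.0731, 0.3302]
tool_rot: [-3.14, 0.005, 1.029]
force: [0.8, -0.2, -3.8]
grip_width: 0.0279
finger_force: 100.5
clock: 56.32
position: [0.4944, -0.2101, 0.3305]
tool_rot: [3.139, 0.004, 0.13]
force: [0.1, -1.3, -4.8]
grip_width: 0.0279
finger_force: 100.5
clock: 56.45
position: [0.494, -0.2112, 0.3302]
tool_rot: [3.139, 0.005, 0.131]
force: [-0.0, -0.1, -4.1]
grip_width: 0.0276
finger_force: 100.5
moment tool [ 0.1059  0.1244 -0.0683] force [-0.0271 -0.0579 -4.0798] w 0.027629980515605963 pos [ 0.494  -0.2112  0.3302] q [ 0.3047  0.2878 -0.0178  1.699   0.0106  1.1584 -1.1566]
W [ 0.493  -0.2091  0.178 ] psi 0.13077218148675396 -> 0.13244723415168966 n 1
d [-0.0007 -0.0022  0.0002] w [ 0.0028  0.0052 -0.0017] rows 0.0
d [ 0.    -0.     0.152] w [0.     0.5236 0.    ] rows 2.8
d [0.  0.  0.1] w [0. 0. 0.] rows 1.6
d [0.    0.    0.021] w [0. 0. 0.] rows 0.3
```

```bash
python3 nudge.py '[[0.015,-0.0007,-0.0022,0.03,0.0028,0.185,0],[0.015,-0.0007,-0.0022,0.06,0.0028,0.37,0],[0.015,-0.0007,-0.0022,0.1,0.0028,0.5288,0],[0.015,-0.0007,-0.0022,0.142,0.0028,0.5288,0],[0.015,-0.0007,-0.0022,0.142,0.0028,0.5288,0]]'
python3 nudge.py '[[0.015,0,0,0,0,0,0]]'
python3 - <<'E'
from fit import *
o=bot.observe();print(tobed(o["position"]),o["qpos"])
plan([(bed(.079,.032,.02),bedR())])
E
```

```text
clock: 57.08
position: [0.4904, -0.2076, 0.1858]
tool_rot: [-3.137, -0.52, 0.133]
force: [1.1, -0.6, -2.5]
grip_width: 0.0278
finger_force: 100.5
clock: 57.2
position: [0.4935, -0.2078, 0.189]
tool_rot: [-3.14, -0.524, 0.136]
force: [0.4, -0.2, -3.0]
grip_width: 0.0279
finger_force: 100.5
[0.0851 0.0333 0.1393] [ 0.8014  0.3389 -0.4092  2.2189 -0.7302  0.2198 -0.3061]
d [-0.0061  0.0016  0.1193] w [-0.0032 -0.0002  0.0032] rows 1.9
```

```bash
python3 nudge.py '[[0.015,-0.0061,0.0016,0,-0.003,0,0.003],[0.015,-0.0061,0.0016,0.02,-0.003,0,0.003],[0.015,-0.0061,0.0016,0.04,-0.003,0,0.003]]'
python3 - <<'E'
from fit import *
o=bot.observe();print(tobed(o["position"]),o["qpos"])
plan([(bed(.079,.032,.02),bedR())])
E
```

```text
clock: 57.58
position: [0.5064, -0.2068, 0.1555]
tool_rot: [-3.141, -0.526, 0.134]
force: [0.0, 0.3, -4.1]
grip_width: 0.0277
finger_force: 100.7
[0.0795 0.0325 0.1038] [ 0.7141  0.4128 -0.3318  2.2259 -1.1007  0.1631  0.0641]
d [-0.0007  0.0006  0.0838] w [-0.0019 -0.0021  0.0015] rows 1.3
```

```bash
python3 nudge.py '[[0.015,-0.0007,0.0006,0.02,-0.002,-0.002,0],[0.015,-0.0007,0.0006,0.04,-0.002,-0.002,0],[0.015,-0.0007,0.0006,0.05,-0.002,-0.002,0]]'
python3 - <<'E'
from fit import *
o=bot.observe();print(tobed(o["position"]),o["qpos"])
plan([(bed(.079,.032,.02),bedR())])
E
```

```text
clock: 57.95
position: [0.5332, -0.2099, 0.121]
tool_rot: [-3.125, -0.505, 0.127]
force: [-15.9, -0.5, -4.9]
grip_width: 0.0277
finger_force: 101.6
[0.0849 0.0259 0.0608] [ 0.619   0.5056 -0.2462  2.1724 -1.2627  0.162   0.2142]
d [-0.0052 -0.0055  0.041 ] w [-0.014   0.0184 -0.0048] rows 0.7
```

The −16 N suggests the bar's upper end touched the handle, because joints 5 and 6 hit their limits and pushed it off line. I'll back up and correct.

```bash
python3 nudge.py '[[0.015,-0.008,-0.0055,0,0,0,0],[0.015,-0.008,-0.0055,0,0,0,0],[0.015,-0.008,-0.0055,0,0,0,0]]'
python3 - <<'E'
from fit import *
o=bot.observe();print(tobed(o["position"]),o["qpos"],o["force"])
plan([(bed(.079,.032,.04),bedR())])
E
```

```text
clock: 58.32
position: [0.5265, -0.2079, 0.1215]
tool_rot: [-3.124, -0.502, 0.131]
force: [0.4, 0.6, -3.0]
grip_width: 0.0276
finger_force: 100.7
[0.0797 0.0288 0.0644] [ 0.628   0.4983 -0.2535  2.1851 -1.263   0.1616  0.2208] [ 0.4476  0.5815 -2.9846]
d [-0.0002 -0.0028  0.0245] w [-0.0165  0.0215 -0.0015] rows 0.4
```

```bash
python3 nudge.py '[[0.015,-0.003,-0.004,0.01,0,0,0],[0.015,-0.004,-0.005,0.02,0,0,0],[0.015,-0.004,-0.005,0.02,0,0,0]]'
python3 - <<'E'
from fit import *
o=bot.observe();print(tobed(o["position"]),o["qpos"],o["force"])
plan([(bed(.079,.032,.02),bedR())])
E
```

```text
clock: 58.7
position: [0.5344, -0.2054, 0.108]
tool_rot: [-3.115, -0.489, 0.133]
force: [-0.0, 0.3, -4.2]
grip_width: 0.0281
finger_force: 100.6
[0.08   0.0302 0.0487] [ 0.6045  0.5319 -0.2389  2.1654 -1.2629  0.1615  0.2184] [-0.0474  0.2916 -4.1938]
d [ 0.     -0.001   0.0288] w [-0.0272  0.0343 -0.0002] rows 0.5
```

```bash
python3 nudge.py '[[0.015,-0.002,-0.002,0.01,0,0,0],[0.015,-0.003,-0.003,0.02,0,0,0],[0.015,-0.003,-0.003,0.02,0,0,0]]'
python3 - <<'E'
from fit import *
o=bot.observe();print(tobed(o["position"]),o["qpos"],o["force"])
plan([(bed(.079,.032,.015),bedR())])
E
```

```text
clock: 59.08
position: [0.543, -0.2048, 0.0953]
tool_rot: [-3.107, -0.479, 0.133]
force: [0.1, 0.5, -4.4]
grip_width: 0.0277
finger_force: 100.6
[0.081  0.0297 0.0334] [ 0.5864  0.5651 -0.2271  2.1433 -1.2629  0.1614  0.217 ] [ 0.0535  0.5488 -4.4462]
d [-0.0012 -0.0016  0.0185] w [-0.0354  0.0443 -0.0001] rows 0.3
```

```bash
python3 nudge.py '[[0.015,-0.003,-0.003,0.008,0,0,0],[0.015,-0.004,-0.005,0.016,0,0,0],[0.015,-0.004,-0.005,0.016,0,0,0]]'
python3 - <<'E'
from fit import *
o=bot.observe();print(tobed(o["position"]),o["qpos"],o["force"])
plan([(bed(.079,.032,.015),bedR())])
E
```

```text
clock: 59.45
position: [0.5483, -0.2022, 0.0852]
tool_rot: [-3.099, -0.47, 0.134]
force: [0.7, 0.4, -4.3]
grip_width: 0.0278
finger_force: 100.6
[0.0809 0.0316 0.0218] [ 0.5706  0.589  -0.2185  2.1292 -1.2629  0.1614  0.2136] [ 0.7488  0.434  -4.2953]
d [-0.0015 -0.0001  0.0069] w [-0.043   0.0534 -0.0001] rows 0.4
```

```bash
python3 nudge.py '[[0.015,-0.002,-0.001,0.004,0,0,0],[0.015,-0.002,-0.001,0.004,0,0,0]]'; python3 nudge.py '[[0.015,-0.001,-0.001,0.003,0,0,0],[0.015,-0.001,-0.001,0.003,0,0,0]]'
python3 - <<'E'
from fit import *
o=bot.observe();print(tobed(o["position"]),o["qpos"],o["force"])
E
```

```text
clock: 59.7
position: [0.5486, -0.2023, 0.0826]
tool_rot: [-3.097, -0.468, 0.134]
force: [-0.3, 0.4, -4.0]
grip_width: 0.0275
finger_force: 100.6
clock: 59.95
position: [0.5495, -0.2018, 0.0807]
tool_rot: [-3.096, -0.466, 0.134]
force: [0.5, 0.0, -3.7]
grip_width: 0.0277
finger_force: 100.6
[0.0797 0.0318 0.0173] [ 0.5674  0.5991 -0.2165  2.1243 -1.2629  0.1614  0.2142] [ 0.4985  0.0194 -3.7372]
```

```bash
python3 nudge.py '[[0.015,-0.001,-0.0005,0.003,0,0,0],[0.015,-0.001,-0.0005,0.003,0,0,0]]'; python3 nudge.py '[[0.015,-0.001,-0.0005,0.002,0,0,0],[0.015,-0.001,-0.0005,0.002,0,0,0]]'
python3 - <<'E'
from fit import *
o=bot.observe();print(tobed(o["position"]),o["qpos"],o["force"])
E
```

```text
clock: 60.2
position: [0.5503, -0.2017, 0.0786]
tool_rot: [-3.095, -0.464, 0.134]
force: [0.4, -0.9, -4.0]
grip_width: 0.0281
finger_force: 100.6
clock: 60.45
position: [0.5507, -0.2017, 0.0774]
tool_rot: [-3.094, -0.463, 0.134]
force: [-2.9, 0.2, 1.7]
grip_width: 0.0278
finger_force: 101.6
[0.0791 0.0318 0.0139] [ 0.5655  0.6069 -0.2152  2.12   -1.2629  0.1616  0.2153] [-2.92    0.2076  1.7135]
```

```bash
python3 nudge.py '[[0.03,0,0,0,0,0,0],[0.036,0,0,0,0,0,0],[0.045,0,0,0,0,0,0],[0.045,0,0,-0.02,0,0,0],[0.045,0,0,-0.06,0,0,0]]'
python3 nudge.py '[[0.045,0,0,-0.06,0,0,0],[0.045,0,0,-0.12,0,-0.1,0],[0.07,0,0,-0.14,0,-0.28,0],[0.07,0,0,-0.16,0,-0.46,0],[0.07,0,0,-0.16,0,-0.46,0]]'
cat > chk.py <<'E'
from fit import *
import sys
o=bot.observe();print("pos",o["position"],o["tool_rot"],o["qpos"])
im,c=snap("wrist",sys.argv[1])
hsv=cv2.cvtColor(im,cv2.COLOR_BGR2HSV);m=cv2.inRange(hsv,(100,120,40),(125,255,255))
for k in cv2.findContours(m,cv2.RETR_EXTERNAL,cv2.CHAIN_APPROX_NONE)[0]:
    if cv2.contourArea(k)<60: continue
    Q=np.array([bedback(c,u,v,.03) for u,v in k[:,0]]);print("bed rect",cv2.minAreaRect(Q[:,:2].astype(np.float32)))
im,c=snap("top",sys.argv[1]+"t");bars(im,c)
E
python3 chk.py w15
```

```text
clock: 61.08
position: [0.5238, -0.2078, 0.1306]
tool_rot: [-3.091, -0.462, 0.133]
force: [-0.2, -0.1, 0.7]
grip_width: 0.0448
finger_force: 0.0
clock: 61.7
position: [0.4563, -0.225, 0.2758]
tool_rot: [-3.101, -0.002, 0.157]
force: [-0.9, 0.0, -0.1]
grip_width: 0.0699
finger_force: 0.0
pos [ 0.4563 -0.225   0.2758] [-3.1013 -0.0022  0.1574] [-0.0425  0.332   0.5269  1.8509 -0.2316  1.0351 -0.8292]
scale 1.5625
bed rect ((0.07502976804971695, -0.09217450022697449), (0.03531835600733757, 0.11492464691400528), 89.74351501464844)
bed rect ((0.07564601302146912, 0.03132803365588188), (0.02794632688164711, 0.1143413707613945), 89.78174591064453)
bed rect ((0.08023140579462051, -0.031740952283144), (0.11420578509569168, 0.030348438769578934), 0.14543770253658295)
scale 1.5625
blue x 0.3972 y 0.6465 len 0.073 wid 0.062 yaw -0.322
blue x 0.5468 y 0.3449 len 0.116 wid 0.026 yaw 1.202
blue x 0.5522 y -0.2108 len 0.115 wid 0.030 yaw 0.012
blue x 0.5660 y -0.2783 len 0.112 wid 0.031 yaw -0.039
```

Slot 3 is good: bed x 75.6 mm, y 31.3 mm. The last bar is at (.544,.344).

```bash
python3 to.py .52 .30 .25 1.2
```

```text
d [ 0.0728 -0.2531  0.0229] w [-0.041  -0.014  -0.5211] rows 4.2
d [ 0.1896 -0.1839  0.0119] w [ 0.      0.     -0.5212] rows 4.2
```

```bash
python3 nudge.py '[[0.07,0.015,-0.05,-0.02,-0.04,-0.014,-0.1],[0.07,0.03,-0.1,-0.02,-0.04,-0.014,-0.2],[0.07,0.045,-0.15,-0.02,-0.04,-0.014,-0.3],[0.07,0.06,-0.2,0,-0.04,-0.014,-0.4],[0.07,0.0728,-0.2531,0.0,-0.04,-0.014,-0.521]]'
python3 nudge.py '[[0.07,0.04,-0.04,0,0,0,-0.1],[0.07,0.08,-0.08,0,0,0,-0.2],[0.07,0.12,-0.12,0,0,0,-0.3],[0.07,0.16,-0.16,0.02,0,0,-0.4],[0.07,0.1896,-0.1839,0.03,0,0,-0.521]]'
python3 - <<'E'
from h import *
im,c=snap("wrist","w16");bars(im,c);print(bot.observe()["qpos"])
t=down(1.20);x,y=.5444,.3437
plan([((x,y,.12),t),((x,y,.008),t)])
E
```

```text
clock: 62.42
position: [0.4865, 0.0371, 0.2839]
tool_rot: [-3.139, -0.001, 0.679]
force: [1.2, -0.5, 0.4]
grip_width: 0.07
finger_force: 0.0
clock: 63.05
position: [0.5194, 0.3002, 0.2541]
tool_rot: [-3.14, -0.002, 1.202]
force: [-0.1, -0.4, 0.4]
grip_width: 0.0699
finger_force: 0.0
scale 1.5625
blue x 0.5464 y 0.3428 len 0.112 wid 0.026 yaw 1.201
[-0.706   0.4652  0.1139  1.6455 -0.0643  1.0342 -0.9294]
d [0.0454 0.0103 0.1328] w [-0.0034 -0.0025  0.0126] rows 2.3
d [-0.    -0.     0.112] w [0. 0. 0.] rows 1.8
```

```bash
python3 nudge.py '[[0.07,0.0454,0.0103,0.05,0,0,0],[0.07,0.0454,0.0103,0.1,0,0,0],[0.07,0.0454,0.0103,0.1328,0,0,0.006],[0.07,0.0454,0.0103,0.1328,0,0,0.006]]'
python3 nudge.py '[[0.07,0,0,0.05,0,0,0],[0.07,0,0,0.095,0,0,0],[0.07,0,0,0.111,0,0,0],[0.07,0,0,0.111,0,0,0]]'
python3 nudge.py '[[0.02,0,0,0,0,0,0],[0.015,0,0,0,0,0,0],[0.015,0,0,0,0,0,0],[0.015,0,0,0,0,0,0],[0.015,0,0,0,0,0,0]]' 100
python3 nudge.py '[[0.015,0,0,-0.01,0,0,0],[0.015,0,0,-0.02,0,0,0],[0.015,0,0,-0.03,0,0,0],[0.015,0,0,-0.03,0,0,0],[0.015,0,0,-0.03,0,0,0]]'
for i in 1 2 3; do python3 feel.py; python3 nudge.py '[[0.015,0,0,0,0,0,0]]'>/dev/null; done
```

```text
clock: 63.6
position: [0.5452, 0.3352, 0.1204]
tool_rot: [-3.139, 0.002, 1.19]
force: [0.1, 0.5, 1.3]
grip_width: 0.0702
finger_force: 0.0
clock: 64.1
position: [0.5469, 0.3368, 0.0125]
tool_rot: [-3.141, -0.002, 1.191]
force: [-0.5, -0.0, 0.8]
grip_width: 0.0703
finger_force: 0.0
clock: 64.72
position: [0.547, 0.3374, 0.0135]
tool_rot: [3.141, -0.003, 1.191]
force: [-5.4, -1.8, 18.2]
grip_width: 0.0275
finger_force: 99.7
clock: 65.35
position: [0.5463, 0.3368, 0.0414]
tool_rot: [-3.141, -0.001, 1.191]
force: [-0.6, 1.0, -3.9]
grip_width: 0.0276
finger_force: 99.3
moment tool [-0.0371  0.091   0.028 ] force [-0.6443  1.0394 -3.9484] w 0.02756160457879021 pos [0.5463 0.3368 0.0414] q [-0.6977  0.7864  0.0819  1.6798 -0.094   0.6786 -0.946 ]
moment tool [ 0.0118  0.163  -0.0159] force [ 0.2977  0.3319 -5.5014] w 0.027540345084166033 pos [0.5463 0.3366 0.0412] q [-0.6976  0.7868  0.0819  1.6798 -0.0939  0.6786 -0.946 ]
moment tool [ 0.0474  0.1262 -0.0386] force [-0.4276  0.7763 -4.1688] w 0.02780508876734434 pos [0.5463 0.3366 0.0413] q [-0.6976  0.7867  0.082   1.6797 -0.0939  0.6787 -0.946 ]
```

The moment is positive in all three readings, so the heavy end is on tool −x and no flip is needed. Slot 4 lies nearest the joint 6 limit, so I'll regrasp leaning 0.25 rad; then the hand needs less tilt at the rack.

```bash
python3 nudge.py '[[0.015,0,0,0.015,0,0,0],[0.015,0,0,0.027,0,0,0],[0.015,0,0,0.0285,0,0,0],[0.015,0,0,0.0285,0,0,0]]'
python3 nudge.py '[[0.05,0,0,0,0,0,0],[0.05,0,0,0,0,0,0],[0.05,0,0,0,0,-0.12,0],[0.05,0,0,0,0,-0.25,0],[0.05,0,0,0,0,-0.25,0]]'
python3 nudge.py '[[0.02,0,0,0.001,0,0,0],[0.015,0,0,0.001,0,0,0],[0.015,0,0,0.001,0,0,0],[0.015,0,0,0.001,0,0,0],[0.015,0,0,0.001,0,0,0]]' 110
python3 feel.py
python3 nudge.py '[[0.015,0.005,0,-0.02,0,0,0],[0.015,0.01,0,-0.04,0,0,0],[0.015,0.025,0,-0.1,0,0,0],[0.015,0.04,0,-0.16,0,0,0],[0.015,0.055,0,-0.22,0,0,0]]'
python3 feel.py
python3 - <<'E'
from fit import *
o=bot.observe();print(o["tool_rot"],bed(.0725,.096,.13))
E
```

```text
clock: 66.22
position: [0.5462, 0.3368, 0.0124]
tool_rot: [-3.141, -0.001, 1.191]
force: [-1.4, 0.8, -1.0]
grip_width: 0.0274
finger_force: 104.5
clock: 66.85
position: [0.5459, 0.339, 0.0121]
tool_rot: [-3.141, 0.25, 1.195]
force: [0.2, 0.2, -0.4]
grip_width: 0.0499
finger_force: 0.0
clock: 67.47
position: [0.5466, 0.3359, 0.0124]
tool_rot: [-3.142, 0.249, 1.191]
force: [0.1, -3.5, 4.0]
grip_width: 0.0279
finger_force: 109.3
moment tool [-0.2056 -0.6775  0.1091] force [ 0.0536 -3.4823  3.9692] w 0.027923348099075436 pos [0.5466 0.3359 0.0124] q [-0.81    0.934   0.1816  1.4873 -0.032   0.948  -1.0437]
clock: 68.1
position: [0.5861, 0.4373, 0.2134]
tool_rot: [-3.141, 0.249, 1.192]
force: [0.9, -0.1, -5.0]
grip_width: 0.0276
finger_force: 109.9
moment tool [-0.1016  0.7071 -0.045 ] force [ 0.916  -0.0696 -5.0368] w 0.02756132234000549 pos [0.5861 0.4373 0.2134] q [-0.8614  0.8689  0.2088  1.049  -0.0452  1.4568 -1.0766]
[-3.1408  0.2486  1.1918] [ 0.479  -0.1464  0.1747]
```

```bash
cat > go2.py <<'E'
from fit import *
T=R.from_euler("y",-.25)
o=bot.observe();p=o["position"];psi=o["tool_rot"][2]
W=bed(.0725,.096,.13);n=max(1,int(np.ceil(np.linalg.norm((W-p)[:2])/.28)))
L=[(np.r_[p[:2]*(1-i/n)+W[:2]*i/n,.32],down(psi+(P[2]-psi)*i/n)*T) for i in range(1,n+1)]
L+=[(W,bedR()*T),(bed(.0725,.096,.05),bedR()*T),(bed(.0725,.096,.014),bedR()*T)]
plan(L);print(tobed(p),o["qpos"],o["force"]);plan(L[n:]);plan(L[n+2:])
E
python3 go2.py
```

```text
d [-0.2142  0.0388 -0.0556] w [ 0.0863 -0.0013  0.3422] rows 3.6
d [-0.1633  0.1035  0.0417] w [ 0.0874 -0.      0.3421] rows 3.2
d [-0.1186  0.1554  0.0303] w [ 0.0874 -0.      0.3421] rows 3.2
d [ 0.0359 -0.      0.1408] w [ 0.      0.5236 -0.    ] rows 2.8
d [0.0198 0.     0.0775] w [0. 0. 0.] rows 1.3
d [ 0.0089 -0.      0.0349] w [0. 0. 0.] rows 0.6
[0.2506 0.6604 0.0719] [-0.8614  0.8689  0.2088  1.049  -0.0452  1.4568 -1.0766] [ 0.916  -0.0696 -5.0368]
d [-0.5545  0.1166  0.1806] w [-0.0141  0.4724  1.0703] rows 9.5
d [0.0198 0.     0.0775] w [0. 0. 0.] rows 1.3
d [ 0.0089 -0.      0.0349] w [0. 0. 0.] rows 0.6
d [-0.5022  0.1672  0.2709] w [-0.0141  0.4724  1.0703] rows 9.5
```

```bash
python3 nudge.py '[[0.015,-0.05,0.01,-0.015,0.02,0,0.085],[0.015,-0.1,0.018,-0.028,0.04,0,0.17],[0.015,-0.15,0.027,-0.04,0.065,0,0.255],[0.015,-0.2142,0.0388,-0.0556,0.0863,0,0.3422]]'
python3 nudge.py '[[0.015,-0.04,0.025,0.01,0.02,0,0.085],[0.015,-0.08,0.05,0.02,0.043,0,0.17],[0.015,-0.12,0.075,0.03,0.065,0,0.255],[0.015,-0.1633,0.1035,0.0417,0.0874,0,0.3421]]'
python3 nudge.py '[[0.015,-0.03,0.04,0.0075,0.02,0,0.085],[0.015,-0.06,0.08,0.015,0.043,0,0.17],[0.015,-0.09,0.12,0.023,0.065,0,0.255],[0.015,-0.1186,0.1554,0.0303,0.0874,0,0.3421],[0.015,-0.1186,0.1554,0.0303,0.0874,0,0.3421]]'
python3 nudge.py '[[0.015,0,0,0,0,0,0]]'
python3 go2.py
```

```text
clock: 68.6
position: [0.5505, 0.245, 0.3163]
tool_rot: [-3.141, 0.249, 0.837]
force: [0.9, -1.2, -3.9]
grip_width: 0.0276
finger_force: 109.9
clock: 69.1
position: [0.5149, 0.0503, 0.3159]
tool_rot: [-3.141, 0.248, 0.483]
force: [1.7, -0.0, -4.2]
grip_width: 0.0274
finger_force: 109.9
clock: 69.72
position: [0.4784, -0.1468, 0.316]
tool_rot: [3.141, 0.249, 0.125]
force: [-0.0, 0.8, -4.3]
grip_width: 0.0275
finger_force: 110.1
clock: 69.85
position: [0.4797, -0.1428, 0.3157]
tool_rot: [-3.14, 0.249, 0.133]
force: [1.0, 0.7, -4.1]
grip_width: 0.0274
finger_force: 110.1
d [-0.0023  0.0035 -0.0039] w [-0.0012 -0.0012  0.0006] rows 0.1
d [ 0.0359 -0.      0.1408] w [ 0.      0.5236 -0.    ] rows 2.8
d [0.0198 0.     0.0775] w [0. 0. 0.] rows 1.3
d [ 0.0089 -0.      0.0349] w [0. 0. 0.] rows 0.6
[0.1441 0.0995 0.2515] [-0.2775  0.4196  0.5747  1.6639 -0.1279  1.3533 -1.1132] [ 1.042   0.668  -4.0565]
d [0.0335 0.0037 0.1369] w [-0.0013  0.5224  0.0002] rows 2.8
d [0.0198 0.     0.0775] w [0. 0. 0.] rows 1.3
d [ 0.0089 -0.      0.0349] w [0. 0. 0.] rows 0.6
d [0.1145 0.0038 0.22  ] w [-0.0013  0.5224  0.0002] rows 4.0
```

```bash
python3 nudge.py '[[0.015,0.01,0.0037,0.03,0,0.18,0],[0.015,0.02,0.0037,0.07,0,0.36,0],[0.015,0.0335,0.0037,0.11,0,0.5224,0],[0.015,0.0335,0.0037,0.1369,0,0.5224,0],[0.015,0.0335,0.0037,0.1369,0,0.5224,0]]'
python3 nudge.py '[[0.015,0,0,0,0,0,0]]'
cat > dn.py <<'E'
from fit import *
import sys
T=R.from_euler("y",-.25);o=bot.observe();print(tobed(o["position"]),o["qpos"],o["force"])
plan([(bed(.0725,.096,float(sys.argv[1])),bedR()*T)])
E
python3 dn.py .07
```

```text
clock: 70.47
position: [0.4772, -0.1459, 0.1734]
tool_rot: [-3.139, -0.27, 0.132]
force: [0.5, 0.1, -3.5]
grip_width: 0.0277
finger_force: 109.9
clock: 70.6
position: [0.4801, -0.1465, 0.176]
tool_rot: [-3.141, -0.274, 0.133]
force: [0.2, 0.1, -3.9]
grip_width: 0.0276
finger_force: 110.0
[0.074  0.0958 0.1305] [-0.0472  0.3293  0.3576  2.1873 -0.5375  0.4457 -0.6941] [ 0.1819  0.1384 -3.8998]
d [ 0.0135 -0.0001  0.0591] w [-0.0009 -0.0004  0.001 ] rows 1.0
```

Well clear of the limits now. Going down.

```bash
python3 nudge.py '[[0.015,0.0065,0,0.03,0,0,0],[0.015,0.0135,0,0.059,0,0,0],[0.015,0.0135,0,0.059,0,0,0]]'
python3 dn.py .02
```

```text
clock: 70.97
position: [0.5087, -0.1422, 0.1215]
tool_rot: [-3.14, -0.273, 0.134]
force: [-0.7, -0.0, -3.4]
grip_width: 0.0276
finger_force: 110.1
[0.0719 0.0963 0.0689] [ 0.0334  0.4606  0.2382  2.1646 -0.6576  0.3367 -0.5991] [-0.7155 -0.0144 -3.4367]
d [0.0127 0.0003 0.0472] w [-0.0017  0.001   0.0014] rows 0.8
```

```bash
python3 nudge.py '[[0.015,0.006,0,0.022,0,0,0],[0.015,0.0127,0,0.0472,0,0,0],[0.015,0.0127,0,0.0472,0,0,0]]'
python3 dn.py .0135
```

```text
clock: 71.35
position: [0.5329, -0.1393, 0.0802]
tool_rot: [-3.141, -0.273, 0.133]
force: [-0.4, 0.3, -4.3]
grip_width: 0.0275
finger_force: 110.0
[0.0724 0.0959 0.0209] [ 0.0873  0.5597  0.1501  2.1295 -0.7187  0.2598 -0.5534] [-0.4071  0.3164 -4.2591]
d [ 0.002  -0.0001  0.0071] w [-0.0012  0.0003  0.0007] rows 0.1
```

```bash
python3 nudge.py '[[0.015,0.001,0,0.004,0,0,0],[0.015,0.002,0,0.0071,0,0,0],[0.015,0.002,0,0.0071,0,0,0]]'; python3 nudge.py '[[0.015,0.0003,0,0.001,0,0,0],[0.015,0.0003,0,0.001,0,0,0]]'
python3 dn.py .012
```

```text
clock: 71.72
position: [0.5363, -0.1392, 0.0739]
tool_rot: [-3.141, -0.274, 0.132]
force: [-0.2, 0.2, -5.0]
grip_width: 0.0276
finger_force: 110.1
clock: 71.97
position: [0.5367, -0.1392, 0.0727]
tool_rot: [-3.141, -0.273, 0.132]
force: [-1.3, -0.1, -3.9]
grip_width: 0.0276
finger_force: 110.1
[0.0718 0.0955 0.0126] [ 0.0963  0.5769  0.1358  2.1234 -0.729   0.2459 -0.5455] [-1.2919 -0.0543 -3.8644]
d [ 0.0008 -0.0005  0.0004] w [-0.0005  0.0001 -0.0004] rows 0.0
```

```bash
python3 nudge.py '[[0.015,0.0003,0,0.001,0,0,0],[0.015,0.0003,0,0.001,0,0,0]]'
python3 nudge.py '[[0.03,0,0,0,0,0,0],[0.045,0,0,0,0,0,0],[0.045,0,0,0,0,0,0],[0.045,-0.005,0,-0.02,0,0,0],[0.045,-0.012,0,-0.05,0,0,0]]'
python3 nudge.py '[[0.045,-0.015,0,-0.06,0,0,0],[0.045,-0.03,0,-0.12,0,0,0],[0.07,-0.03,0,-0.16,0,-0.15,0],[0.07,-0.03,0,-0.18,0,-0.274,0],[0.07,-0.03,0,-0.18,0,-0.274,0]]'
python3 chk.py w17
```

```text
clock: 72.22
position: [0.5371, -0.1391, 0.072]
tool_rot: [-3.141, -0.274, 0.132]
force: [-5.3, 0.3, 6.2]
grip_width: 0.0275
finger_force: 111.8
clock: 72.85
position: [0.5119, -0.1424, 0.1166]
tool_rot: [-3.14, -0.272, 0.132]
force: [0.3, -0.7, 1.0]
grip_width: 0.045
finger_force: 0.0
clock: 73.47
position: [0.4372, -0.1522, 0.2828]
tool_rot: [3.141, -0.001, 0.134]
force: [0.4, 0.9, -0.5]
grip_width: 0.0701
finger_force: 0.0
pos [ 0.4372 -0.1522  0.2828] [ 3.1412 -0.0006  0.1344] [-0.3065  0.2306  0.6175  1.9668 -0.1588  0.9908 -1.0505]
scale 1.5625
bed rect ((0.07489533722400665, -0.08856631815433502), (0.04098203033208847, 0.11399972438812256), 89.75695037841797)
bed rect ((0.07576270401477814, 0.033414967358112335), (0.03151649981737137, 0.1134873777627945), 89.7461166381836)
bed rect ((0.07847675681114197, 0.09524429589509964), (0.02794194594025612, 0.11312094330787659), 89.9029312133789)
bed rect ((0.08050411194562912, -0.0282326377928257), (0.11327814310789108, 0.035891737788915634), 0.14916065335273743)
scale 1.5625
blue x 0.4033 y 0.6388 len 0.075 wid 0.046 yaw 0.134
blue x 0.5449 y -0.1461 len 0.115 wid 0.032 yaw 0.042
```

View pics/w17.png

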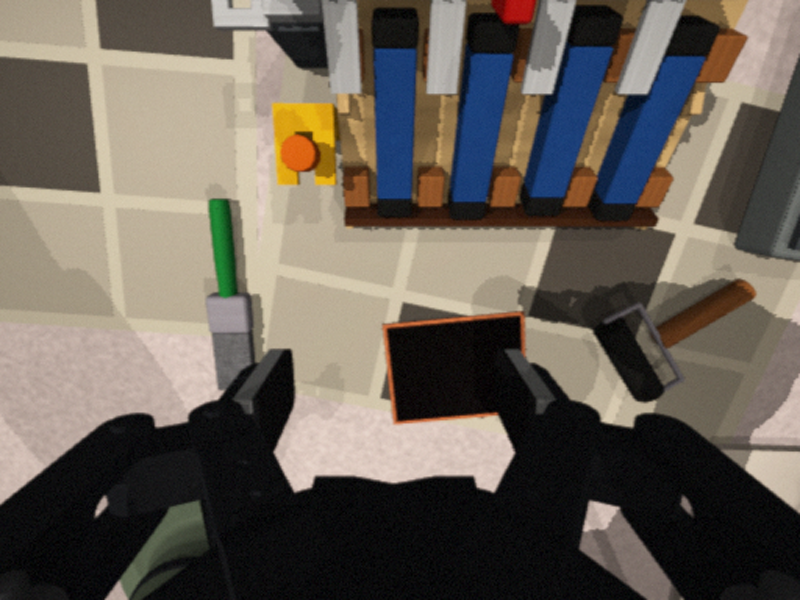

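```bash
python3 - <<'E'
from fit import *
W=bed(.173,.032,.14)
plan([(np.r_[W[:2],.30],down(P[2])),(W,bedR()),(bed(.173,.032,.053),bedR())])
E
```

```text
d [ 0.126   0.0636 -0.0189] w [-0.001  -0.0004 -0.0001] rows 2.3
d [ 0.     -0.      0.0664] w [0.     0.5236 0.    ] rows 2.8
d [ 0.    -0.     0.087] w [0. 0. 0.] rows 1.4
```

All four bars lie flat in their slots. The pin hangs in the notch at (298,153), and the keeper is still open with its handle at (515,5). Now to shut it.

```bash
python3 nudge.py '[[0.05,0.05,0.025,-0.019,0,0,0],[0.05,0.1,0.05,-0.019,0,0,0],[0.05,0.126,0.0636,-0.019,0,0,0],[0.05,0.126,0.0636,-0.019,0,0,0]]'
python3 nudge.py '[[0.05,0,0,0.02,0,0.18,0],[0.05,0,0,0.04,0,0.36,0],[0.05,0,0,0.06,0,0.5236,0],[0.05,0,0,0.0664,0,0.5236,0],[0.05,0,0,0.0664,0,0.5236,0]]'
python3 nudge.py '[[0.05,0,0,0,0,0,0]]'
python3 - <<'E'
from fit import *
o=bot.observe();print(tobed(o["position"]),o["qpos"])
plan([(bed(.173,.032,.053),bedR())])
im,c=snap("wrist","w18")
hsv=cv2.cvtColor(im,cv2.COLOR_BGR2HSV);m=cv2.inRange(hsv,(0,180,60),(6,255,255))|cv2.inRange(hsv,(174,180,60),(180,255,255))
for k in cv2.findContours(m,cv2.RETR_EXTERNAL,cv2.CHAIN_APPROX_NONE)[0]:
    if cv2.contourArea(k)<60: continue
    Q=np.array([bedback(c,u,v,.084) for u,v in k[:,0]]);print("handle top bed",Q.min(0),Q.max(0))
E
```

```text
clock: 74.08
position: [0.5691, -0.2003, 0.2989]
tool_rot: [-3.141, 0.002, 0.131]
force: [-0.9, -0.1, -0.4]
grip_width: 0.0499
finger_force: 0.0
clock: 74.7
position: [0.5666, -0.1999, 0.2336]
tool_rot: [-3.14, -0.521, 0.128]
force: [0.2, -1.0, 0.3]
grip_width: 0.0502
finger_force: 0.0
clock: 74.82
position: [0.5688, -0.1993, 0.2348]
tool_rot: [-3.141, -0.523, 0.132]
force: [1.2, 1.1, 1.5]
grip_width: 0.05
finger_force: 0.0
[0.1736 0.0317 0.1411] [ 0.1784  0.3302  0.238   2.064  -0.8764  0.4305 -0.3026]
d [-0.0005 -0.0003  0.0881] w [-0.      0.0008 -0.0006] rows 1.4
scale 1.5625
handle top bed [0.1617 0.0243 0.084 ] [0.1908 0.04   0.084 ]
handle top bed [ 0.2632 -0.0708  0.084 ] [ 0.2851 -0.0614  0.084 ]
```

```bash
python3 nudge.py '[[0.05,-0.0005,0,0.04,0,0,0],[0.05,-0.0005,0,0.075,0,0,0],[0.05,-0.0005,0,0.087,0,0,0],[0.05,-0.0005,0,0.087,0,0,0]]'
python3 nudge.py '[[0.01,0,0,0,0,0,0],[0.005,0,0,0,0,0,0],[0.005,0,0,0,0,0,0],[0.005,0,0,0,0,0,0]]' 30
python3 - <<'E'
from fit import *
o=bot.observe();print(tobed(o["position"]),o["qpos"],o["force"])
E
python3 nudge.py '[[0.005,0,0.01,0,0,0,0],[0.005,0,0.02,0,0,0,0],[0.005,0,0.029,0,0,0,0],[0.005,0,0.029,0,0,0,0]]'
python3 - <<'E'
from fit import *
o=bot.observe();print(tobed(o["position"]),o["qpos"],o["force"])
E
```

```text
clock: 75.38
position: [0.6115, -0.1934, 0.1587]
tool_rot: [-3.141, -0.522, 0.132]
force: [-0.5, 0.0, -0.2]
grip_width: 0.0502
finger_force: 0.0
clock: 75.88
position: [0.6116, -0.1936, 0.16]
tool_rot: [-3.142, -0.524, 0.132]
force: [-5.3, 0.6, 8.4]
grip_width: 0.0155
finger_force: 31.4
[0.1736 0.0317 0.0546] [ 0.2866  0.4947  0.055   2.0327 -1.0862  0.2841 -0.1024] [-5.3337  0.6018  8.3573]
clock: 76.38
position: [0.6156, -0.2234, 0.16]
tool_rot: [3.141, -0.525, 0.131]
force: [-2.5, -2.9, 7.1]
grip_width: 0.0158
finger_force: 31.1
[0.1736 0.0016 0.0547] [ 0.3214  0.5164  0.0787  1.9915 -1.062   0.3287 -0.0895] [-2.4633 -2.8834  7.0793]
```

```bash
python3 nudge.py '[[0.005,0,0.0015,0,0,0,0],[0.005,0,0.003,0,0,0,0],[0.005,0,0.004,0,0,0,0],[0.005,0,0.004,0,0,0,0]]'
python3 - <<'E'
from fit import *
o=bot.observe();print(tobed(o["position"]),o["force"])
E
```

```text
clock: 76.88
position: [0.6158, -0.2246, 0.1599]
tool_rot: [-3.139, -0.524, 0.133]
force: [-11.3, 7.6, 16.0]
grip_width: 0.0155
finger_force: 32.7
[0.1736 0.0004 0.0546] [-11.3304   7.62    15.9658]
```

```bash
python3 nudge.py '[[0.045,0,0,0,0,0,0],[0.045,0,0,0,0,0,0],[0.045,0,-0.002,0,0,0,0],[0.045,0,-0.002,-0.05,0,0,0],[0.045,0,-0.002,-0.1,0,0,0]]'
python3 nudge.py '[[0.045,0,0,-0.05,0,-0.1,0],[0.07,0,0,-0.09,0,-0.28,0],[0.07,0,0,-0.09,0,-0.46,0],[0.07,0,0,-0.09,0,-0.523,0],[0.07,0,0,-0.09,0,-0.523,0]]'
python3 chk.py w19; python3 - <<'E'
from fit import *
c=np.load("pics/w19.npy",allow_pickle=True).item();im=cv2.imread("pics/w19_raw.png")
hsv=cv2.cvtColor(im,cv2.COLOR_BGR2HSV);m=cv2.inRange(hsv,(0,180,60),(6,255,255))|cv2.inRange(hsv,(174,180,60),(180,255,255))
for k in cv2.findContours(m,cv2.RETR_EXTERNAL,cv2.CHAIN_APPROX_NONE)[0]:
    if cv2.contourArea(k)<60: continue
    Q=np.array([bedback(c,u,v,.084) for u,v in k[:,0]]);print("handle top bed",Q.min(0),Q.max(0))
E
```

```text
clock: 77.5
position: [0.5651, -0.2308, 0.2458]
tool_rot: [-3.14, -0.522, 0.131]
force: [0.3, -0.1, 1.0]
grip_width: 0.0452
finger_force: 0.0
clock: 78.12
position: [0.5223, -0.2361, 0.3226]
tool_rot: [-3.141, 0.001, 0.134]
force: [-0.6, -0.3, 0.3]
grip_width: 0.0701
finger_force: 0.0
pos [ 0.5223 -0.2361  0.3226] [-3.1411  0.0007  0.1338] [-0.091   0.4012  0.5796  1.6442 -0.2347  1.1674 -0.8918]
scale 1.5625
bed rect ((0.07622749358415604, 0.030453478917479515), (0.02819632552564144, 0.11474264413118362), 89.08838653564453)
bed rect ((0.08178158104419708, -0.03236003220081329), (0.11678928136825562, 0.028772328048944473), 0.19649657607078552)
bed rect ((0.08022681623697281, -0.0926109254360199), (0.12579233944416046, 0.034099094569683075), 0.9376482963562012)
bed rect ((0.08344002068042755, 0.09193338453769684), (0.03326411917805672, 0.12099906802177429), 89.62801361083984)
scale 1.5625
blue x 0.3989 y 0.6427 len 0.070 wid 0.055 yaw -0.075
blue x 0.5362 y -0.2751 len 0.060 wid 0.027 yaw -0.039
blue x 0.5450 y -0.1461 len 0.115 wid 0.032 yaw 0.042
blue x 0.5503 y -0.2100 len 0.111 wid 0.030 yaw 0.041
handle top bed [ 0.1622 -0.0076  0.084 ] [0.1977 0.0082 0.084 ]
```

View pics/w19.png

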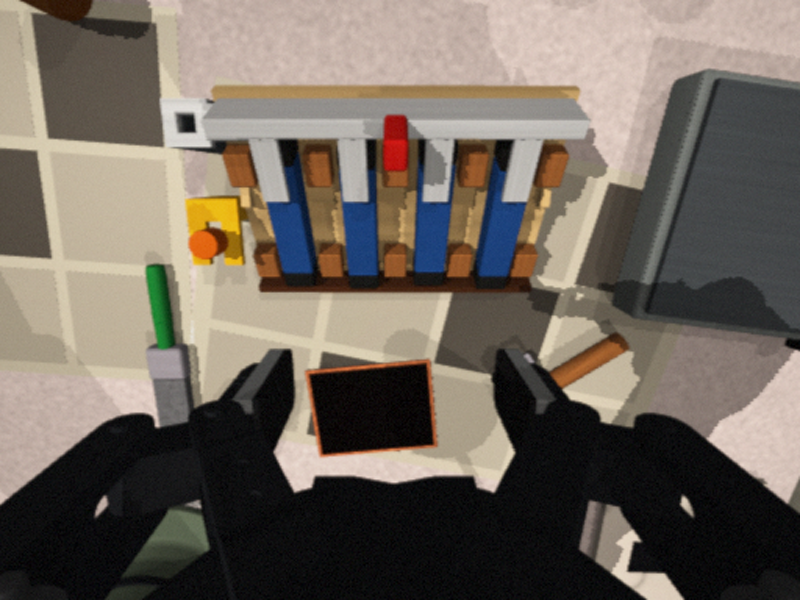

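The keeper is shut: the handle centre measures 0.3 mm from the closed position and the tabs lie over all four bars. The pin is in the notch and the arm is clear, so I'm handing in.

```bash
python3 -c "
from workcell import bot
print(bot.job_done())"
```

```text
the job is handed in; nothing more can be done
None
```

The job is handed in at about 78 s on the robot's clock: the pin hangs in the notch, all four bars lie flat in their own slots with the heavy end low, and the keeper is fully shut over them.

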